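# Take the lid off the onggi jar and stand it in the bamboo rack

### The arm

A 7-joint arm with a two-finger parallel gripper is mounted at the origin on the work surface. World frame = base frame: x ahead of the robot, y to its left, z up, the work surface at z = 0. Lengths are in m, angles in rad, forces in N, time in s.
With the tool pointing down it reaches from about 0.35 to 0.9 m from the base axis. Payload 19.9 kg.
Tool frame: the origin (TCP) lies on the centre line of the jaws, within the pads' length; the fingertips stand 22 mm ahead of it and the grasp point (between the pads) lies 3 mm ahead of it (arm.tips_ahead is the distance from the TCP to the fingertips, in m); y points along the fingers, x is the direction in which the jaws open and shut, and the axes are right-handed (so a half turn about y gives the same grasp; the last joint's range is limited). The gripper opens to 85 mm and grips with 20 to 120 N. Pads are 22 mm wide; open, the fingers measure 114 mm over their backs; the gripper's body (76 mm by 85 mm) begins 54 mm behind the grasp point. The pads swing forward as they close: fully open they stand 13 mm farther back than shut.
Start: joints at [-0.042, 0.417, -0.01, 1.614, 0.005, 1.111, -0.053], TCP at [0.625, 0, 0.253] pointing down, gripper open.
Joint ranges: [-2.81, 2.81], [-0.39, 2.02], [-1.27, 1.25], [0.06, 2.57], [-1.19, 4.33], [0.19, 2], [-2.82, 2.82]. Speed limits (rad/s): [1.89, 1.89, 2.39, 2.39, 3.01, 3.01, 3.01].

### API

Orientations are given as a unit quaternion [x, y, z, w].
In Python, from cell import readout, imaging, arm gives the robot as it stands.
- The arm moves only by the tool play_rows, never from a script. Its argument "motion" is a list that holds one entry, the list of rows, each a list of 5 numbers: the shift along the tool's x, y, z in mm, then the turn about the tool's y in degrees, then the opening, from -1 (shut) to 1 (fully open). In form: [[[dx, dy, dz, spin, gripper], ...]]. A call has 1 to 10 rows; each row shifts and turns the commanded pose from where the row before left it, along the tool's axes as they then stand; what a row does not reach is not made up. A row lasts 1/12 s, in which the tool goes at most 41.7 mm and 7.16 degrees, less where a joint would pass 70% of its speed; a pose out of reach is approached as far as the arm can. A call is refused whole if a number of a shift passes 41.7 or a number of a turn 7.16, either way. A call with a gripper value outside its range is refused whole. The fingers move at their own pace and stop on an object; the grip force is fixed at half the most. Time passes only in rows, so rows that do not move let the fingers close. It gives the time, the measured TCP pose, the force and the opening at its end, in the units of the state.
- readout.read_state(): the state, without advancing time (a new reading comes with each control period).
- imaging.capture(name): name is "scene" or "side" or "wrist"; returns the picture (400x640x3 uint8, red, green, blue); there is no depth.
- imaging.camera_params(name): a dict with "intrinsics" (3x3 intrinsics, pixels), "pose" (4x4, takes a point from camera to world coordinates). Camera axes: x right, y up, looking along -z (the intrinsics and any distortion apply to the point x, -y, -z); pixel columns grow to the right and rows downward; lengths in m; the calibration is good to about 2 mm. A picture is of the moment at which its call begins: read the wrist's pose just before it. camera_params takes no time and is no camera call; for the wrist camera it gives the pose at the moment of the call.
- arm.close_job(): hands the job in, once; it reports no verdict.
The state is a dict: "t": time; "joint_pos": joint angles; "qvel": joint speeds; "effort": joint torques, N m; "eef_pos": TCP position; "eef_rot": TCP orientation; "ft_force": force on the tool from outside, world axes, zero at the start; "torque": the same for the moment, N m; "grip_width": finger opening in m.
Only numpy, scipy, OpenCV 4.12 (cv2) and the standard library are available. Lean on these libraries where they do the work, as an engineer would, in place of code of your own. Each camera call takes 0.05 s, during which the arm holds its last target.

### The job

Open the dark onggi jar: get under the overhanging edge of its loose lid, tip that edge up while the opposite side still rests on the jar, then lift the lid off. Stand it in the bamboo rack, its edge down on the two pegs and its underside leaning back against the slats, and let go without dropping it. Leave the other things on the bench where they are.

Things in the scene. Friction and masses are not known exactly. Their poses are not given: they have to be found in the camera images.
- jar: Dark brown stoneware jar, 165 mm tall, heavy, fixed. Origin: centre of its underside on the bench, z up; round, so its yaw means nothing. Belly 156 mm in diameter at 60 mm height; straight neck 100 mm in diameter from 116 mm height up; mouth rim 104 mm outer, 90 mm inner diameter at 165 mm height.
- lid: Loose round dark brown ceramic lid without a knob, 160 mm in diameter, 0.2 to 0.45 kg. Origin: centre of the flange's underside, which lies on the jar's rim; z out of its top. Flange flat, 9 mm thick, overhanging the rim by 28 mm all round with free space below. On top a low dome, radius 40, height 9 mm; below, a plug, radius 40, depth 12 mm, sits loosely in the mouth and stops sideways sliding.
- rack: Fixed bamboo stand. Origin on the bench under the lid's place; z up, x to its open front, away from the robot (within 0.25 rad of straight ahead), y along its slats. A slatted panel 190 mm wide leans back towards the robot at 55 degrees from level: low at +x, top edge at x -20, z 145 mm, outward normal 0.819 x + 0.574 z. Screw clamp on the rear foot bar: x -142 to -95, y 0, 110 mm high.
- rack_pegs (a point): Point midway between the two pegs where they leave the panel's face (x 32, z 70 mm in the rack's frame). The pegs are 12 mm thick, at y +45 and -45 mm, stick out 52 mm square to the face, and their ends turn up 14 mm.
- rack_seat (a point): Where the lid's origin lies when it stands in the rack: edge on both pegs, plug's face against the slats, lid z along the panel's outward normal (0.96 rad from vertical). 137 mm above the bench, over the rack's origin. The lid's upper edge then stands about 60 mm up the slope beyond the panel's top edge, free on both faces.
- bowl: Stainless steel bowl, 150 mm in diameter, 60 mm high, loose; origin at the centre of its underside. Leave alone.
- scoop: Orange plastic scoop, 185 mm long along x, 60 mm wide, 35 mm high, loose; origin under its middle. Leave alone.
- tamper: Clear acrylic tamper standing upright, 64 mm in diameter, 126 mm high, loose; origin at the centre of its foot. Leave alone.
- spoon: Wooden spoon lying flat, 190 mm long along x, loose. Leave alone.
- cup: White ceramic cup, 74 mm in diameter, 75 mm high, loose; origin at the centre of its underside. Leave alone.
- dish: Shallow ceramic dish, 120 mm in diameter, 25 mm high, loose; origin at the centre of its underside. Leave alone.
- pepper_jar: Amber glass jar with a metal cap, 70 mm in diameter, 100 mm high, loose; origin at the centre of its underside. Leave alone.
Mind the look-alikes: they are no part of the job. What is shaped like the jar but blue is not meant.

How it is judged:
By the outcome, as a careful person would: the job done as asked, in the order asked, and still so for the second after the job is handed in, with the robot touching nothing.
It also fails if it takes over 58 s, if anything falls off the work surface, if the arm or the gripper's body presses on something with over 40 N, if the wrist force passes 120 N, or if a joint passes its speed limit or range.

## Working session

There is one attempt and no reset: what is moved stays moved. The work goes in short steps, Python scripts to look and compute and a tool call to move; the robot and the scene stay as the last step left them, time stands still between calls to the robot, and variables do not carry over. Pictures are saved under pics/ and viewed, and the job is handed in when it is done.

Besides the shell and the picture viewer there is one more tool, called after "Call:" as name([rows], argument=value, ...), one row to a line, values as JSON. play_rows: Moves the arm, as the interface text tells. Its arguments: {"type":"object","properties":{"motion":{"type":"array","items":{"type":"array","items":{"type":"array","items":{"type":"number"}}}}},"required":["motion"]}

```bash
ls; mkdir -p pics
python3 - <<'E'
from cell import readout, imaging, arm
import cv2,numpy as np
print(readout.read_state())
for n in ["scene","side","wrist"]:
    p=imaging.camera_params(n); print(n,np.round(p["intrinsics"],1).tolist(),np.round(p["pose"],4).tolist(), [k for k in p])
    im=imaging.capture(n); cv2.imwrite(f"pics/{n}0.png",im[:,:,::-1])
E
```

```text
pics
{'t': 0.0, 'joint_pos': array([-0.04151162,  0.41795661, -0.01032949,  1.61415202,  0.00469739,
        1.11071853, -0.05297429]), 'qvel': array([-4.62628289e-04,  2.44929192e-03,  1.22191243e-04, -7.57684379e-04,
       -8.97327148e-05,  5.55575152e-04,  3.06987939e-04]), 'effort': array([ 3.43503270e-04, -8.64444852e+01,  6.79280274e-01, -4.34903777e+01,
        1.92400004e-02,  7.37222959e-03,  1.31192037e-04]), 'eef_pos': array([6.24684213e-01, 1.49610012e-05, 2.52680287e-01]), 'eef_rot': array([ 7.07134198e-01, -4.02832013e-04, -4.51294466e-04, -7.07079105e-01]), 'ft_force': array([-0.55949218,  0.59712585,  0.70287787]), 'torque': array([-0.02708131,  0.01540922,  0.03363417]), 'grip_width': 0.08556340253435128}
scene [[416.5, 0.0, 320.4], [0.0, 416.5, 201.2], [0.0, 0.0, 1.0]] [[0.7656, -0.6074, 0.2119, 0.7664], [0.6433, 0.7209, -0.2576, -0.3413], [0.0037, 0.3336, 0.9427, 1.3572], [0.0, 0.0, 0.0, 1.0]] ['intrinsics', 'pose']
side [[363.2, 0.0, 322.7], [0.0, 363.2, 196.6], [0.0, 0.0, 1.0]] [[0.0511, -0.7542, 0.6546, 1.2043], [0.9987, 0.0364, -0.036, -0.0537], [0.0033, 0.6556, 0.7551, 0.9313], [0.0, 0.0, 0.0, 1.0]] ['intrinsics', 'pose']
wrist [[285.6, 0.0, 320.0], [0.0, 285.6, 196.5], [0.0, 0.0, 1.0]] [[1.0, -0.0007, 0.0009, 0.6254], [0.0003, 0.9454, 0.3258, 0.0831], [-0.0011, -0.3258, 0.9454, 0.3718], [0.0, 0.0, 0.0, 1.0]] ['intrinsics', 'pose']
```

View pics/scene0.png

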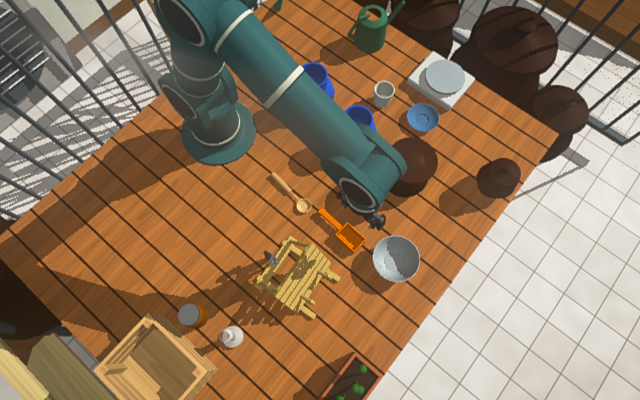

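View pics/side0.png

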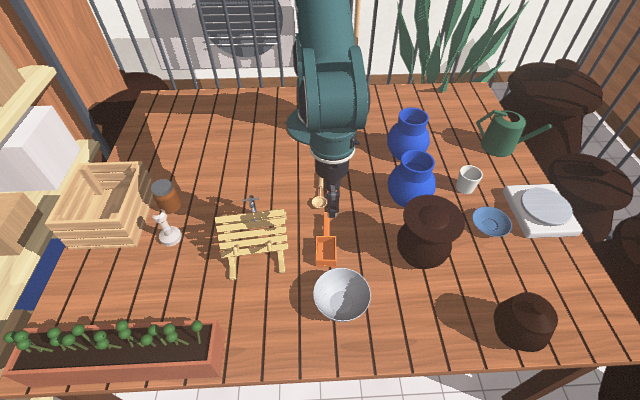

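View pics/wrist0.png

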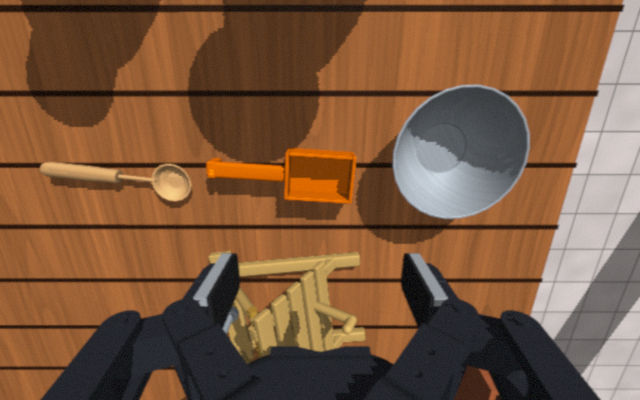

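```bash
cat > h.py <<'E'
from cell import readout, imaging, arm
import cv2,numpy as np
def ray(n,u,v,p=None):
    p=p or imaging.camera_params(n);K=p["intrinsics"];T=p["pose"]
    d=np.array([(u-K[0,2])/K[0,0],-(v-K[1,2])/K[1,1],-1.]);return T[:3,3],T[:3,:3]@d
def px(n,u,v,z):
    o,d=ray(n,u,v);return o+d*(z-o[2])/d[2]
def tri(a,b):  # (name,u,v)
    o1,d1=ray(*a);o2,d2=ray(*b)
    A=np.stack([d1,-d2],1);s=np.linalg.lstsq(A,o2-o1,rcond=None)[0]
    q1=o1+d1*s[0];q2=o2+d2*s[1];return (q1+q2)/2,np.linalg.norm(q1-q2)
def proj(n,P):
    p=imaging.camera_params(n);K=p["intrinsics"];T=p["pose"]
    P=np.atleast_2d(P);c=(P-T[:3,3])@T[:3,:3];return np.stack([K[0,0]*c[:,0]/-c[:,2]+K[0,2],K[1,1]*-c[:,1]/-c[:,2]+K[1,2]],1)
def crop(src,dst,x0,y0,w,h,s):
    im=cv2.imread(src)[y0:y0+h,x0:x0+w];cv2.imwrite(dst,cv2.resize(im,None,fx=s,fy=s,interpolation=cv2.INTER_CUBIC))
E
python3 - <<'E'
from h import *
crop("pics/side0.png","pics/c1.png",370,90,200,150,4)
crop("pics/scene0.png","pics/c2.png",290,60,200,150,4)
crop("pics/side0.png","pics/c3.png",200,170,150,110,5)
crop("pics/scene0.png","pics/c4.png",240,220,120,110,5)
E
```

```text
(no output)
```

View pics/c1.png

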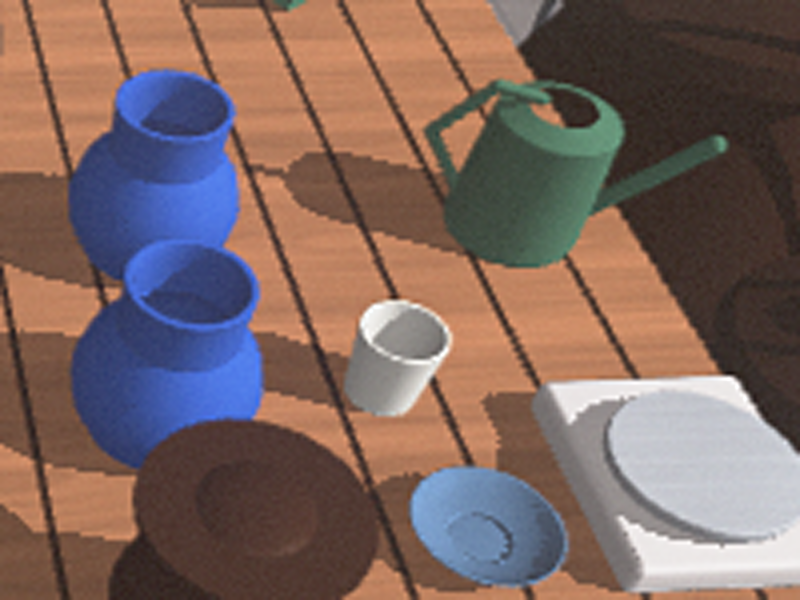

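View pics/c2.png

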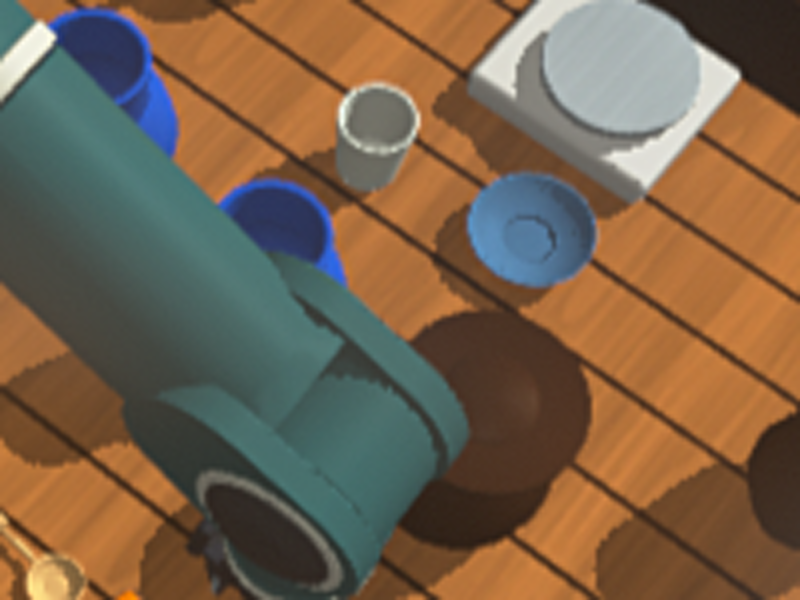

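View pics/c3.png

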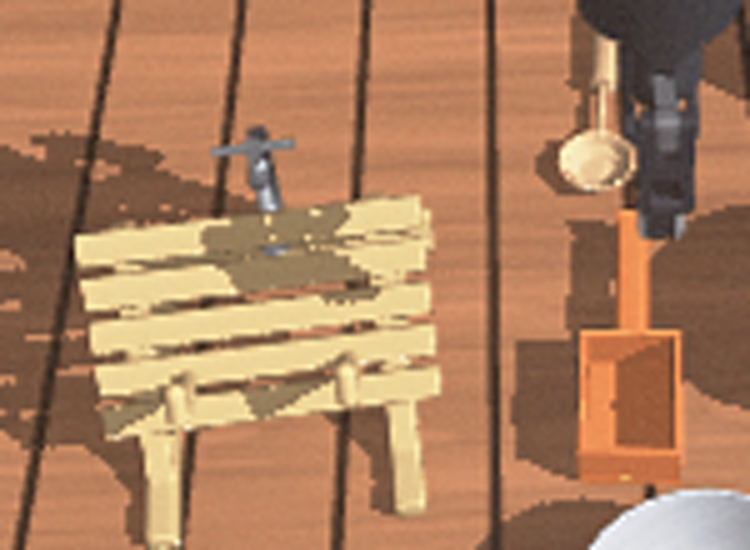

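View pics/c4.png

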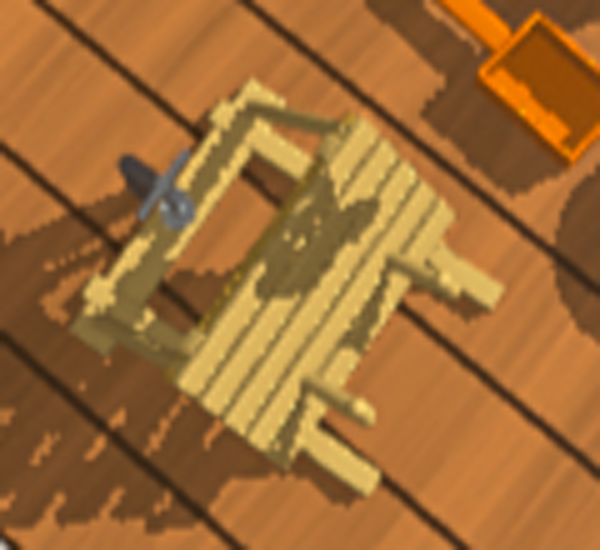

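Run:
```python
from h import *
print(px("side",433,217,.178), px("scene",290+125,60+100,.178))
a=tri(("side",215,217),("scene",276.6,296.5));b=tri(("side",283.8,209.6),("scene",311,243));print(a,b)
pl=tri(("side",200+177/5,170+380/5),("scene",0,0)) if 0 else 0
# rack fit: yaw from top edge at z=.145
L=px("side",215,217,.145);R=px("side",283.8,209.4,.145);print(L,R)
L2=px("scene",276.6,296.5,.145);R2=px("scene",311,243,.145);print(L2,R2)
```

```text
[0.63592666 0.26763407 0.178     ] [0.63895403 0.27501622 0.178     ]
(array([ 0.58456333, -0.31210044,  0.14842735]), np.float64(0.0009717928942950274)) (array([ 0.5554182 , -0.12746118,  0.13312694]), np.float64(0.0004691723824055188))
[ 0.58212198 -0.31364149  0.145     ] [ 0.56448342 -0.12658042  0.145     ]
[ 0.58380571 -0.31159213  0.145     ] [ 0.55736824 -0.1293176   0.145     ]
```

```bash
cat >> h.py <<'E'
def Rz(a): c,s=np.cos(a),np.sin(a);return np.array([[c,-s,0],[s,c,0],[0,0,1.]])
def drawlid(im,n,T,s,off):
    t=np.linspace(0,2*np.pi,90)
    for r,z,c in ((.08,0,(0,255,255)),(.08,.009,(0,255,0)),(.04,-.012,(255,0,255))):
        P=np.stack([r*np.cos(t),r*np.sin(t),0*t+z],1)@T[:3,:3].T+T[:3,3]
        cv2.polylines(im,[np.int32(np.round((proj(n,P)-off)*s))],True,c,1)
def drawrack(im,n,x,y,psi,s,off):
    R=Rz(psi);o=np.array([x,y,0])
    def ln(a,b,c): 
        q=proj(n,np.array([a,b])@R.T+o); q=np.int32(np.round((q-off)*s)); cv2.line(im,tuple(map(int,q[0])),tuple(map(int,q[1])),c,1)
    nn=np.array([.819,0,.574]);
    ln([-.02,-.095,.145],[-.02,.095,.145],(0,255,0))
    for yy in(-.045,.045):
        p=np.array([.032,yy,.07]);ln(p,p+.052*nn,(255,0,255))
    for yy in(-.095,.095): ln([-.02,yy,.145],[.05,yy,.045],(0,255,0))
    ln([-.142,0,.11],[-.095,0,.11],(255,0,0))
E
cat > ov.py <<'E'
from h import *
import sys
lx,ly,rx,ry,psi=map(float,sys.argv[1:6])
T=np.eye(4);T[:3,3]=[lx,ly,.165]
out=[]
for n,src in(("side","pics/side0.png"),("scene","pics/scene0.png")):
  for kind,b in (("lid",{"side":(390,180,90,90),"scene":(380,120,70,80)}[n]),("rack",{"side":(205,190,90,90),"scene":(255,230,100,90)}[n])):
    x0,y0,w,h=b;s=4
    im=cv2.resize(cv2.imread(src)[y0:y0+h,x0:x0+w],None,fx=s,fy=s,interpolation=cv2.INTER_CUBIC)
    off=np.array([x0-.5+.5/s*1,y0-.5+.5/s]) 
    if kind=="lid": drawlid(im,n,T,s,off)
    else: drawrack(im,n,rx,ry,psi,s,off)
    im=cv2.copyMakeBorder(im,0,360-im.shape[0],0,400-im.shape[1],cv2.BORDER_CONSTANT)[:300] if 0 else cv2.resize(cv2.copyMakeBorder(im,0,360-im.shape[0],0,400-im.shape[1],cv2.BORDER_CONSTANT),(400,360))
    out.append(im)
a=np.vstack([np.hstack(out[:2]),np.hstack(out[2:])]);cv2.imwrite("pics/ov%s.png"%sys.argv[6],cv2.resize(a,(666,600)))
E
python3 ov.py .637 .271 .592 -.217 .12 1; python3 -c "
from h import *
print(px('side',418,161,.165),px('scene',290+275/4,60+240/4,.165))"
```

```text
[0.40999812 0.28142105 0.165     ] [0.41314799 0.28023276 0.165     ]
```

View pics/ov1.png

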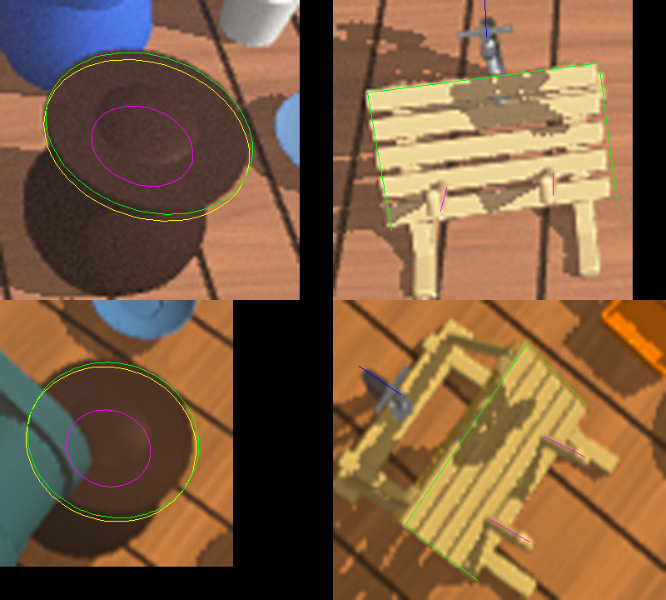

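Call:
play_rows([
  [[35,-20,0,0,1],[35,-20,0,0,1],[35,-20,0,0,1],[35,-20,0,0,1],[35,0,0,0,1],[35,0,0,0,1],[35,0,0,0,1],[35,0,0,0,1],[35,0,0,0,1],[35,0,0,0,1]],
])

```text
t: 0.98
eef_pos: [0.9067, -0.0015, 0.3332]
eef_rot: [-0.706, 0.001, -0.003, 0.708]
ft_force: [-0.1, -0.8, 0.1]
grip_width: 0.0855
```

```bash
cat >> h.py <<'E'
from scipy.spatial.transform import Rotation as Ro
def st():
    s=readout.read_state();R=Ro.from_quat(s["eef_rot"]).as_matrix()
    print("t%.2f"%s["t"],"p",np.round(s["eef_pos"],4),"q",np.round(s["joint_pos"],3),"F",np.round(s["ft_force"],1),"w%.4f"%s["grip_width"])
    y=R[:,1];print(" x",np.round(R[:,0],3)," y",np.round(y,3)," z",np.round(R[:,2],3),"tiltdeg %.1f az %.1f"%(np.degrees(np.arccos(-y[2])),np.degrees(np.arctan2(y[1],y[0]))))
    return s,R
E
python3 -c "
from h import *
st()"
```

```text
t0.98 p [ 0.9067 -0.0015  0.3332] q [-0.037  1.098  0.04   0.256 -0.039  1.785 -0.032] F [-0.1 -0.8  0.1] w0.0855
 x [ 1.    -0.005  0.003]  y [ 0.003  0.002 -1.   ]  z [0.005 1.    0.002] tiltdeg 0.2 az 39.5
```

Call:
play_rows([
  [[35,0,0,0,1],[35,0,0,0,1],[35,0,0,0,1],[35,0,0,0,1],[35,0,0,0,1],[35,0,0,0,1]],
])

```text
t: 1.48
eef_pos: [0.9621, -0.0046, 0.2955]
eef_rot: [-0.705, -0.039, -0.046, 0.707]
ft_force: [-0.7, 0.5, 0.5]
grip_width: 0.0851
```

```bash
python3 -c "
from h import *
st()"
```

```text
t1.48 p [ 0.9621 -0.0046  0.2955] q [-0.041  1.253  0.583  0.057 -0.575  1.719 -0.018] F [-0.7  0.5  0.5] w0.0851
 x [ 0.993 -0.01   0.121]  y [ 0.121  0.002 -0.993]  z [0.01  1.    0.004] tiltdeg 6.9 az 1.1
```

Call:
play_rows([
  [[-35,0,0,0,1],[-35,0,0,0,1],[-35,0,0,0,1],[0,0,0,0,1]],
])

```text
t: 1.82
eef_pos: [0.9332, -0.0027, 0.2948]
eef_rot: [-0.705, -0.037, -0.047, 0.707]
ft_force: [0.6, -0.7, -0.3]
grip_width: 0.0854
```

```bash
python3 -c "
from h import *
st()"
```

```text
t1.82 p [ 0.9332 -0.0027  0.2948] q [-0.169  1.068  0.606  0.492 -0.539  1.537  0.089] F [ 0.6 -0.7 -0.3] w0.0854
 x [ 0.993 -0.015  0.119]  y [ 0.119  0.002 -0.993]  z [0.015 1.    0.004] tiltdeg 6.8 az 1.1
```

```bash
python3 -c "
import numpy as np
from scipy.optimize import least_squares
D=[((.41796,1.61415,1.1107),.62468,.25268),((1.098,.256,1.785),.9067,.3332),((1.253,.057,np.pi-.12-1.31),.9621,.2955)]
def fk(p,q):
    L1,L2,L3,h,a=p;s=q[0]+q[1];t=s+q[2]
    return L1*np.sin(q[0])+L2*np.sin(s)+L3*np.sin(t)+a*np.cos(t),h+L1*np.cos(q[0])+L2*np.cos(s)+L3*np.cos(t)-a*np.sin(t)
f=lambda p:[x for q,r,z in D for x in (fk(p,q)[0]-r,fk(p,q)[1]-z)]
s=least_squares(f,[.4,.4,.3,.3,0]);print(s.x,s.fun)
"
```

```text
[ 0.49074884  0.46937821  0.28953231  0.30283812 -0.00818289] [ 0.00265727  0.00018878 -0.00246278  0.00456825  0.00036599 -0.00475703]
```

```bash
cat > kin.py <<'E'
import numpy as np
from scipy.spatial.transform import Rotation as Ro
from scipy.optimize import least_squares
lo=np.array([-2.81,-.39,-1.27,.06,-1.19,.19,-2.82]);hi=np.array([2.81,2.02,1.25,2.57,4.33,2,2.82])
P0=np.array([.49,.47,.29,.30,0.,0.,0.])
def fk(q,p=P0):
    L1,L2,L3,h,a,b,c=p
    rz=lambda t:Ro.from_euler('z',t); ry=lambda t:Ro.from_euler('y',t)
    R=rz(q[0])*ry(q[1]);pos=np.array([0,0,h])+R.apply([a,0,L1])
    R=R*rz(q[2])*ry(q[3]);pos=pos+R.apply([b,0,L2])
    R=R*rz(q[4])*ry(q[5]);R=R*rz(q[6]);
    pos=pos+ (R*rz(-q[6])).apply([c,0,L3])
    return pos,R
DATA=[([-0.04151162,0.41795661,-0.01032949,1.61415202,0.00469739,1.11071853,-0.05297429],[.62468,.00001,.25268],[.707134,-.000403,-.000451,-.707079]),
([-0.037,1.098,0.04,0.256,-0.039,1.785,-0.032],[.9067,-.0015,.3332],[-0.706,0.001,-0.003,0.708]),
([-0.041,1.253,0.583,0.057,-0.575,1.719,-0.018],[.9621,-.0046,.2955],[-0.705,-0.039,-0.046,0.707]),
([-0.169,1.068,0.606,0.492,-0.539,1.537,0.089],[.9332,-.0027,.2948],[-0.705,-0.037,-0.047,0.707])]
E
python3 - <<'E'
from kin import *
def f(p):
    return np.concatenate([fk(q,p)[0]-np.array(x) for q,x,_ in DATA]+[1e-3*(p-P0)])
s=least_squares(f,P0);print(np.round(s.x,4));print(np.round(s.fun[:12].reshape(4,3)*1000,2))
for q,x,r in DATA:
    R=fk(q)[1].as_matrix();T=Ro.from_quat(r).as_matrix();print(np.round(R.T@T,2).tolist())
E
```

```text
[ 0.472   0.4701  0.3214  0.3961  0.0235  0.0378 -0.0076]
[[ -1.13 -30.83   0.68]
 [ -0.57 -26.53  -0.18]
 [  1.48   1.7    2.47]
 [ -2.01  -0.65  -2.97]]
[[-1.0, -0.0, 0.0], [0.0, -0.0, 1.0], [-0.0, 1.0, 0.0]]
[[-1.0, -0.0, -0.01], [-0.01, 0.01, 1.0], [-0.0, 1.0, -0.01]]
[[-1.0, 0.0, -0.02], [-0.02, 0.0, 1.0], [0.0, 1.0, -0.0]]
[[-1.0, 0.0, -0.03], [-0.03, 0.0, 1.0], [0.0, 1.0, -0.0]]
```

```bash
cat >> kin.py <<'E'
RT=np.array([[-1,0,0],[0,0,1],[0,1,0.]])
def fk(q,p):
    h,ay,ax,L1,by,bx,L2,cy,cx,L3=p
    rz=lambda t:Ro.from_euler('z',t); ry=lambda t:Ro.from_euler('y',t)
    R=rz(q[0])*ry(q[1]);pos=np.array([0,0,h])+R.apply([ax,ay,L1])
    R=R*rz(q[2])*ry(q[3]);pos=pos+R.apply([bx,by,L2])
    R=R*rz(q[4])*ry(q[5]);pos=pos+R.apply([cx,cy,L3])
    return pos,(R*rz(q[6])).as_matrix()@RT
P0=np.array([.39,.03,.02,.47,0,.02,.47,0,.0,.3])
def fit(D):
    f=lambda p:np.concatenate([(fk(q,p)[0]-np.array(x)) for q,x,_ in D]+[1e-2*(p-P0)])
    s=least_squares(f,P0);return s.x,s.fun[:3*len(D)].reshape(-1,3)*1000
def ik(pos,R,p,q0,n=12,seed=0):
    """best within limits; returns q,poserr,roterr"""
    rng=np.random.default_rng(seed);best=None
    def f(q):
        x,Rq=fk(q,p);return np.concatenate([(x-pos)*10,Ro.from_matrix(Rq.T@R).as_rotvec()*2,1e-3*(q-q0)])
    for k in range(n):
        s0=np.clip(q0+(0 if k==0 else rng.normal(0,.5,7)),lo+.01,hi-.01)
        s=least_squares(f,s0,bounds=(lo,hi))
        if best is None or s.cost<best.cost: best=s
    x,Rq=fk(best.x,p)
    return best.x,np.linalg.norm(x-pos)*1000,np.degrees(np.linalg.norm(Ro.from_matrix(Rq.T@R).as_rotvec()))
def Rtool(alpha,az):
    """tool tilted alpha deg from down toward azimuth az deg, jaw x in the vertical plane (+x forward-up)"""
    a=np.radians(alpha);y=np.array([np.sin(a),0,-np.cos(a)]);x=np.array([np.cos(a),0,np.sin(a)]);z=np.cross(x,y)
    return Ro.from_euler('z',az,degrees=True).as_matrix()@np.stack([x,y,z],1)
E
python3 - <<'E'
from kin import *
p,r=fit(DATA);print(np.round(p,4));print(np.round(r,2))
q0=np.array(DATA[0][0])
for name,pos in (("lidlow",[.585,.26,.18]),("lidhigh",[.615,.265,.28]),("rack",[.55,-.22,.2])):
  for al in (20,25,30,35,40,50,60):
    q,e,re=ik(np.array(pos),Rtool(al,7),p,q0);print(name,al,np.round(q,2),"%.1f %.1f"%(e,re))
E
```

```text
[ 0.2422  0.0164 -0.0173  0.5046  0.0138 -0.0132  0.4577 -0.0007 -0.0198
  0.266 ]
[[ 0.15 -1.37 -0.3 ]
 [-0.32  1.15  0.16]
 [ 0.25  0.78 -0.77]
 [-0.07 -0.57  0.92]]
lidlow 20 [ 0.43  0.4  -0.03  1.89 -0.17  0.53  0.42] 0.0 0.0
lidlow 25 [ 0.51  0.38 -0.11  1.94 -0.21  0.41  0.47] 0.0 0.0
lidlow 30 [ 0.63  0.38 -0.24  1.99 -0.22  0.29  0.51] 0.0 0.0
lidlow 35 [ 0.58  0.37 -0.18  2.04 -0.62  0.19  0.88] 0.0 0.0
lidlow 40 [ 1.28  0.57 -0.96  2.05  1.26  0.19 -0.76] 0.0 0.0
lidlow 50 [ 1.5   0.82 -1.27  2.12  2.08  0.38 -1.37] 0.0 0.0
lidlow 60 [ 1.53  0.89 -1.27  2.18  2.65  0.44 -1.84] 0.0 0.0
lidhigh 20 [ 0.35  0.34  0.06  1.72 -0.17  0.76  0.38] 0.0 0.0
lidhigh 25 [ 0.37  0.31  0.04  1.77 -0.22  0.64  0.43] 0.0 0.0
lidhigh 30 [ 0.42  0.29 -0.    1.83 -0.28  0.53  0.5 ] 0.0 0.0
lidhigh 35 [ 0.49  0.28 -0.08  1.89 -0.37  0.42  0.59] 0.0 0.0
lidhigh 40 [ 0.63  0.27 -0.23  1.93 -0.46  0.3   0.7 ] 0.0 0.0
lidhigh 50 [ 1.46  0.55 -1.2   2.    1.32  0.19 -0.8 ] 0.0 0.0
lidhigh 60 [ 1.52  0.64 -1.27  2.05  2.39  0.21 -1.79] 0.0 0.0
rack 20 [-0.52  0.31  0.    1.96  0.35  0.62 -0.9 ] 0.0 0.0
rack 25 [-0.57  0.29  0.04  2.01  0.49  0.55 -1.04] 0.0 0.0
rack 30 [-0.62  0.28  0.07  2.05  0.68  0.49 -1.23] 0.0 0.0
rack 35 [-0.62  0.27  0.05  2.09  0.93  0.46 -1.48] 0.0 0.0
rack 40 [-0.52  0.27 -0.08  2.12  1.22  0.49 -1.76] 0.0 0.0
rack 50 [-0.31  0.31 -0.37  2.18  1.67  0.66 -2.18] 0.0 0.0
rack 60 [-0.2   0.38 -0.55  2.24  1.94  0.9  -2.42] 0.0 0.0
```

Call:
play_rows([
  [[0,0,38,-4,1],[0,0,38,-3.5,1],[0,0,38,0,1],[38,4,0,0,1],[38,4,0,0,1],[38,4,0,0,1],[38,4,0,0,1],[38,4,0,0,1]],
])

```text
t: 2.48
eef_pos: [0.9867, 0.1129, 0.2723]
eef_rot: [0.703, 0.11, 0.033, -0.702]
ft_force: [-0.3, 0.2, 1.1]
grip_width: 0.0852
```

```bash
python3 -c "
from h import *
st()"
```

```text
t2.48 p [0.9867 0.1129 0.2723] q [-0.166  1.287  0.771  0.059 -0.745  1.609 -0.014] F [-0.3  0.2  1.1] w0.0852
 x [0.974 0.107 0.201]  y [ 0.201  0.01  -0.979]  z [-0.107  0.994 -0.012] tiltdeg 11.6 az 2.9
```

Call:
play_rows([
  [[40,5,0,0,1],[40,5,0,0,1],[40,6,0,0,1],[40,6,0,0,1],[40,7,0,0,1]],
])

```text
t: 2.9
eef_pos: [1.0301, 0.1199, 0.2584]
eef_rot: [-0.693, -0.159, -0.08, 0.698]
ft_force: [-0.3, -0.3, -0.9]
grip_width: 0.0852
```

```bash
python3 -c "
from h import *
st()"
```

```text
t2.90 p [1.0301 0.1199 0.2584] q [-0.168  1.319  0.918  0.056 -0.893  1.45  -0.008] F [-0.3 -0.3 -0.9] w0.0852
 x [0.937 0.109 0.332]  y [ 0.331  0.026 -0.943]  z [-0.112  0.994 -0.012] tiltdeg 19.4 az 4.5
```

Call:
play_rows([
  [[40,10,3,0,1],[40,10,3,0,1],[40,11,3,0,1],[40,11,3,0,1],[40,12,3,0,1],[40,12,3,0,1],[40,13,3,0,1]],
])

```text
t: 3.48
eef_pos: [1.0836, 0.1436, 0.2463]
eef_rot: [-0.675, -0.222, -0.144, 0.689]
ft_force: [0.5, 0.2, -0.2]
grip_width: 0.0856
```

```bash
python3 -c "
from h import *
st()"
```

```text
t3.48 p [1.0836 0.1436 0.2463] q [-0.185  1.357  0.99   0.056 -0.96   1.23  -0.023] F [ 0.5  0.2 -0.2] w0.0856
 x [0.86  0.102 0.5  ]  y [ 0.498  0.049 -0.866]  z [-0.113  0.994 -0.009] tiltdeg 30.0 az 5.6
```

Call:
play_rows([
  [[40,20,4,0,1],[40,20,4,0,1],[0,0,0,0,1]],
])

```text
t: 3.73
eef_pos: [1.0984, 0.1515, 0.2373]
eef_rot: [-0.668, -0.24, -0.161, 0.686]
ft_force: [-0.8, 0.4, -0.6]
grip_width: 0.0854
```

```bash
python3 -c "
from h import *
s,R=st()
import cv2
from kin import *
print(arm.tips_ahead)
D=DATA+[([-0.166,1.287,0.771,0.059,-0.745,1.609,-0.014],[0.9867,0.1129,0.2723],0),([-0.168,1.319,0.918,0.056,-0.893,1.45,-0.008],[1.0301,0.1199,0.2584],0),([-0.185,1.357,0.99,0.056,-0.96,1.23,-0.023],[1.0836,0.1436,0.2463],0),(s['joint_pos'],s['eef_pos'],0)]
p,r=fit(D);print(np.round(p,4).tolist());print(np.round(r,2))
cv2.imwrite('pics/sc1.png',imaging.capture('scene')[:,:,::-1])
cv2.imwrite('pics/si1.png',imaging.capture('side')[:,:,::-1])
"
```

```text
t3.73 p [1.0984 0.1515 0.2373] q [-0.191  1.375  0.999  0.056 -0.966  1.162 -0.029] F [-0.8  0.4 -0.6] w0.0854
 x [0.834 0.1   0.543]  y [ 0.541  0.056 -0.839]  z [-0.114  0.993 -0.008] tiltdeg 32.9 az 5.9
0.022
[0.9169, 0.125, 0.2475, 0.3428, -0.1097, 0.2794, 0.5718, -0.0358, 0.1316, 0.3477]
[[ -6.66 -50.49  25.28]
 [  0.54 -38.09  18.04]
 [-12.88 131.56   1.37]
 [  3.58 112.07 -37.21]
 [ -4.17 -43.27   2.01]
 [ -5.14 -15.42   3.12]
 [  0.8  -41.83  -4.61]
 [ -0.5  -53.73  -8.05]]
```

View pics/sc1.png

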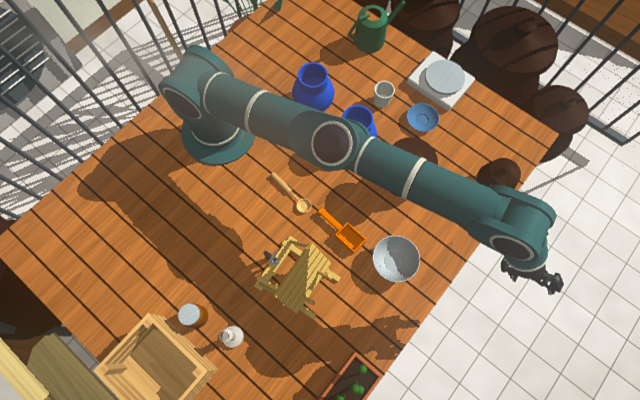

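```bash
cat > data.py <<'E'
from kin import *
D=DATA+[([-0.166,1.287,0.771,0.059,-0.745,1.609,-0.014],[0.9867,0.1129,0.2723],[0.703,0.11,0.033,-0.702]),([-0.168,1.319,0.918,0.056,-0.893,1.45,-0.008],[1.0301,0.1199,0.2584],[-0.693,-0.159,-0.08,0.698]),([-0.185,1.357,0.99,0.056,-0.96,1.23,-0.023],[1.0836,0.1436,0.2463],[-0.675,-0.222,-0.144,0.689]),([-.191,1.375,.999,.056,-.966,1.162,-.029],[1.0984,.1515,.2373],[-0.668,-0.24,-0.161,0.686])]
E
python3 - <<'E'
from data import *
for s3 in(1,-1):
 for s5 in(1,-1):
  S=np.array([1,1,s3,1,s5,1,1.])
  Dn=[(np.array(q)*S,x,r) for q,x,r in D]
  er=[np.degrees(np.linalg.norm(Ro.from_matrix(fk(q,P0)[1].T@Ro.from_quat(r).as_matrix()).as_rotvec())) for q,x,r in Dn]
  p,r=fit(Dn);print(s3,s5,np.round(er,1),np.abs(r).max(),np.round(p,3))
E
```

```text
1 1 [ 0.   0.7  1.1  1.7 12.4 12.9 13.  13.2] 131.5805380774589 [ 0.917  0.125  0.248  0.343 -0.11   0.279  0.572 -0.036  0.131  0.348]
1 -1 [  0.5   4.3  65.8  61.5  84.5 101.4 109.2 109.9] 93.87225653251194 [ 0.114  0.084  0.095  0.66  -0.003 -0.03   0.71  -0.066  0.393  0.127]
-1 1 [  1.2   4.6  66.9  69.   91.1 107.6 115.6 116.6] 129.20329782547554 [-0.853  0.402 -0.356  0.762 -0.667 -0.431  0.277  0.288 -0.209 -0.011]
-1 -1 [ 1.3  0.5  2.6 29.6 17.6 18.4 18.8 19.2] 152.84722199704487 [-0.477  0.251 -0.174  0.718 -0.251 -0.257  0.37   0.018 -0.046  0.056]
```

Run:
```python
from data import *
import itertools
res=[]
for sg in itertools.product((1,-1),repeat=4):
  S=np.array([sg[0],1,sg[1],1,sg[2],1,sg[3]])
  er=[np.degrees(np.linalg.norm(Ro.from_matrix(fk(np.array(q)*S,P0)[1].T@Ro.from_quat(r).as_matrix()).as_rotvec())) for q,x,r in D]
  res.append((max(er),sg,np.round(er,1)))
for r in sorted(res,key=lambda r:r[0])[:4]: print(r)
```

```text
(np.float64(0.12828568145831046), (-1, -1, -1, -1), array([0. , 0.1, 0.1, 0.1, 0.1, 0.1, 0.1, 0.1]))
(np.float64(10.249972892803699), (-1, -1, -1, 1), array([ 6.1,  3.7,  2.1, 10.2,  1.5,  0.9,  2.7,  3.4]))
(np.float64(13.167927129322205), (1, 1, 1, 1), array([ 0. ,  0.7,  1.1,  1.7, 12.4, 12.9, 13. , 13.2]))
(np.float64(16.153246216062122), (1, 1, 1, -1), array([ 6.1,  3.1,  1. , 11.9, 14. , 13.8, 15.4, 16.2]))
```

```bash
cat >> kin.py <<'E'
SG=np.array([-1,1,-1,1,-1,1,-1.])
fk_=fk
def fk(q,p): return fk_(np.array(q)*SG,p)
E
python3 - <<'E'
from data import *
p,r=fit(D);print(np.round(p,4).tolist());print(np.round(r,2))
q0=np.array(D[-1][0])
q1=np.array(D[0][0])
for name,pos in (("lidlow",[.585,.26,.18]),("above",[.585,.26,.3]),("lidhigh",[.615,.265,.28]),("rack",[.55,-.22,.2]),("rackup",[.55,-.22,.35])):
  for al in (30,33,36):
    q,e,re=ik(np.array(pos),Rtool(al,6.5),p,q1);print(name,al,np.round(q,2),"%.1f %.1f"%(e,re))
E
```

```text
[0.2896, -0.0142, 0.0003, 0.5018, -0.0161, 0.0002, 0.4696, -0.0006, -0.0, 0.2862]
[[ 0.01 -0.1   0.04]
 [-0.03  0.14 -0.01]
 [ 0.04  0.28  0.16]
 [-0.    0.05 -0.19]
 [ 0.08 -0.76  0.15]
 [-0.03  0.06 -0.3 ]
 [-0.04  0.1   0.22]
 [ 0.    0.24 -0.06]]
lidlow 30 [-0.82  0.36  0.31  2.01  0.35  0.32 -0.76] 0.0 0.0
lidlow 33 [-1.01  0.39  0.52  2.05  0.24  0.23 -0.68] 0.0 0.0
lidlow 36 [-0.97  0.37  0.45  2.08  0.64  0.19 -1.07] 0.0 0.0
above 30 [-0.47  0.2  -0.1   1.89  0.43  0.61 -0.75] 0.0 0.0
above 33 [-0.49  0.18 -0.09  1.93  0.51  0.56 -0.84] 0.0 0.0
above 36 [-0.52  0.17 -0.08  1.97  0.62  0.51 -0.94] 0.0 0.0
lidhigh 30 [-0.52  0.27 -0.02  1.85  0.4   0.57 -0.72] 0.0 0.0
lidhigh 33 [-0.56  0.26  0.01  1.89  0.48  0.52 -0.8 ] 0.0 0.0
lidhigh 36 [-0.6   0.25  0.05  1.93  0.58  0.46 -0.91] 0.0 0.0
rack 30 [ 0.71  0.28 -0.29  2.06 -0.51  0.41  0.99] 0.0 0.0
rack 33 [ 0.88  0.29 -0.47  2.09 -0.54  0.34  1.05] 0.0 0.0
rack 36 [ 1.24  0.38 -0.88  2.11 -0.19  0.25  0.77] 0.0 0.0
rackup 30 [ 0.31  0.08  0.16  1.91 -0.43  0.75  0.84] 0.0 0.0
rackup 33 [ 0.31  0.07  0.17  1.95 -0.51  0.7   0.92] 0.0 0.0
rackup 36 [ 0.31  0.06  0.18  1.98 -0.6   0.66  1.  ] 0.0 0.0
```

```bash
cat >> h.py <<'E'
def to(target,n=None):
    s,R=st();d=R.T@(np.array(target)-s["eef_pos"])*1000
    n=n or int(np.ceil(np.linalg.norm(d)/38));print("tool total",np.round(d,1),"n",n,"per row",np.round(d/n,2));return d
E
python3 -c "
from h import *
to([.56,.25,.36])"
```

```text
t3.83 p [1.0979 0.151  0.2391] q [-0.19   1.373  0.998  0.056 -0.966  1.165 -0.029] F [-0.6 -0.2  0.4] w0.0856
 x [0.834 0.1   0.543]  y [ 0.54   0.055 -0.84 ]  z [-0.114  0.993 -0.008] tiltdeg 32.9 az 5.8
tool total [-373.  -386.6  158.8] n 15 per row [-24.87 -25.77  10.59]
```

Call:
play_rows([
  [[-25,-26,10.5,0,1],[-25,-26,10.5,0,1],[-25,-26,10.5,0,1],[-25,-26,10.5,0,1],[-25,-26,10.5,0,1],[-25,-26,10.5,0,1],[-25,-26,10.5,0,1],[-25,-26,10.5,0,0],[-25,-26,10.5,0,0],[-25,-26,10.5,0,0]],
])

```text
t: 4.67
eef_pos: [0.8488, 0.2014, 0.3083]
eef_rot: [-0.667, -0.244, -0.165, 0.684]
ft_force: [0.5, 1.2, 1.7]
grip_width: 0.0516
```

```bash
python3 -c "
from h import *
to([.54,.25,.36])"
```

```text
t4.67 p [0.8488 0.2014 0.3083] q [-0.9    0.816  1.071  1.37  -0.921  0.806  0.392] F [0.5 1.2 1.7] w0.0516
 x [0.827 0.1   0.553]  y [ 0.551  0.055 -0.833]  z [-0.114  0.993 -0.009] tiltdeg 33.6 az 5.8
tool total [-221.9 -210.4   83. ] n 9 per row [-24.65 -23.38   9.22]
```

Call:
play_rows([
  [[-24.5,-23.5,9,0,1],[-24.5,-23.5,9,0,1],[-24.5,-23.5,9,0,1],[-24.5,-23.5,9,0,1],[-24.5,-23.5,9,0,1],[-24.5,-23.5,9,0,1],[-24.5,-23.5,9,0,1],[-24.5,-23.5,9,0,1],[-24.5,-23.5,9,0,1]],
])

```text
t: 5.42
eef_pos: [0.5733, 0.2431, 0.3566]
eef_rot: [-0.669, -0.24, -0.164, 0.684]
ft_force: [-1.3, -0.6, 1.2]
grip_width: 0.0853
```

```bash
python3 -c "
from h import *
to([.54,.25,.36])
for n in ('side','scene','wrist'): cv2.imwrite('pics/%s2.png'%n,imaging.capture(n)[:,:,::-1])
crop('pics/side2.png','pics/c5.png',340,80,160,160,4)
"
```

```text
t5.42 p [0.5733 0.2431 0.3566] q [-1.665  0.196  1.246  1.928  0.036  0.605 -0.388] F [-1.3 -0.6  1.2] w0.0853
 x [0.831 0.097 0.548]  y [ 0.546  0.051 -0.836]  z [-0.109  0.994 -0.011] tiltdeg 33.2 az 5.3
tool total [-25.1 -20.6  10.5] n 1 per row [-25.12 -20.61  10.47]
```

View pics/c5.png

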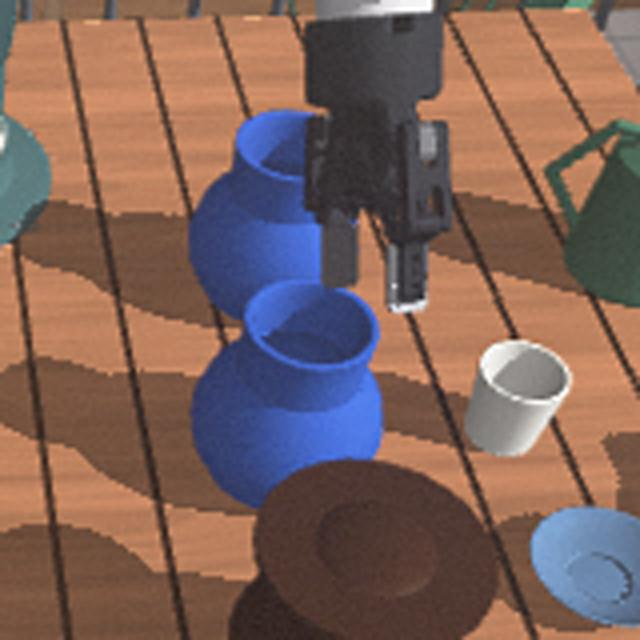

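View pics/wrist2.png

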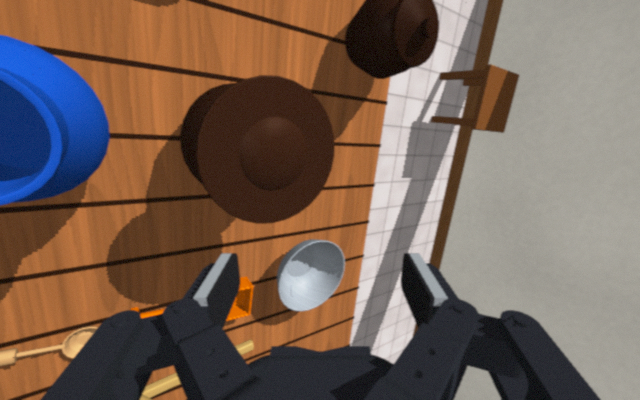

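```bash
cat > path.py <<'E'
from data import *
from cell import readout
s=readout.read_state();D2=D+[(s['joint_pos'],s['eef_pos'],s['eef_rot'])]
p,r=fit(D2)
def follow(q,a,b,R,step=.03):
    n=int(np.ceil(np.linalg.norm(np.array(b)-a)/step))
    for k in range(1,n+1):
        t=np.array(a)+(np.array(b)-a)*k/n
        f=lambda qq:np.concatenate([(fk(qq,p)[0]-t)*10,Ro.from_matrix(fk(qq,p)[1].T@R).as_rotvec()*2,3e-3*(qq-q)])
        q=least_squares(f,np.clip(q,lo+1e-4,hi-1e-4),bounds=(lo,hi)).x
    x,Rq=fk(q,p);y=Rq[:,1]
    print(np.round(b,3),np.round(q,2),"e%.1f r%.1f"%(np.linalg.norm(x-b)*1000,np.degrees(np.linalg.norm(Ro.from_matrix(Rq.T@R).as_rotvec()))))
    return q
E
python3 - <<'E'
from path import *
print(np.round(r[-1],2))
R=Ro.from_quat(s['eef_rot']).as_matrix()
q=s['joint_pos'];w=s['eef_pos']
for t in ([.54,.25,.3],[.57,.255,.19],[.585,.26,.17],[.6,.26,.23],[.615,.265,.3],[.615,.2,.4],[.6,0,.4],[.55,-.22,.4],[.55,-.22,.2]):
    q=follow(q,w,t,R);w=np.array(t)
E
```

```text
[-0.02  0.01  0.06]
[0.54 0.25 0.3 ] [-1.72  0.23  1.25  2.05  0.04  0.48 -0.45] e0.0 r0.0
[0.57  0.255 0.19 ] [-1.27  0.41  0.82  2.09 -0.2   0.24 -0.28] e0.0 r0.0
[0.585 0.26  0.17 ] [-1.18  0.46  0.74  2.06 -0.23  0.2  -0.25] e0.0 r0.0
[0.6  0.26 0.23] [-1.25  0.39  0.84  1.99 -0.17  0.34 -0.27] e0.0 r0.0
[0.615 0.265 0.3  ] [-1.31  0.33  0.92  1.89 -0.11  0.5  -0.3 ] e0.0 r0.0
[0.615 0.2   0.4  ] [-1.36  0.14  1.02  1.82  0.05  0.69 -0.29] e0.0 r0.0
[0.6 0.  0.4] [-1.26 -0.09  1.18  1.93  0.1   0.67  0.  ] e0.0 r0.0
[ 0.55 -0.22  0.4 ] [-0.75  0.    1.25  1.9  -0.45  0.8   0.85] e0.0 r0.0
[ 0.55 -0.22  0.2 ] [-0.18  0.33  0.76  2.12 -1.19  0.59  1.59] e0.0 r0.0
```

```bash
python3 - <<'E'
from h import *
s,R=st();p=s["eef_pos"]
for nm,sx in(("front",1),("rear",-1)):
  for t in (5,10,15,22):
    for ox in (.0425,):
      P=[p+R@np.array([sx*ox,t/1000,zz]) for zz in(-.011,.011)]
      print(nm,t,np.round(proj("side",np.array(P)),1).tolist(),np.round(proj("wrist",np.array(P)),1).tolist())
E
python3 -c "
from h import *
crop('pics/side2.png','pics/c6.png',410,105,60,60,10)
crop('pics/wrist2.png','pics/c7.png',180,230,100,80,7)"
```

```text
t5.57 p [0.5735 0.2439 0.3569] q [-1.663  0.197  1.246  1.927  0.027  0.606 -0.38 ] F [0.  0.3 0.4] w0.0855
 x [0.831 0.097 0.547]  y [ 0.545  0.055 -0.837]  z [-0.111  0.994 -0.008] tiltdeg 33.2 az 5.7
front 5 [[437.6, 155.4], [446.9, 154.4]] [[403.0, 290.2], [407.2, 252.8]]
front 10 [[437.6, 157.6], [446.9, 156.6]] [[400.4, 284.3], [404.4, 247.8]]
front 15 [[437.6, 159.8], [446.8, 158.7]] [[398.0, 278.7], [401.7, 243.1]]
front 22 [[437.6, 162.8], [446.8, 161.8]] [[394.9, 271.4], [398.3, 236.9]]
rear 5 [[422.4, 150.0], [430.9, 149.1]] [[238.9, 290.2], [234.7, 252.7]]
rear 10 [[422.4, 152.0], [430.9, 151.1]] [[241.4, 284.2], [237.5, 247.7]]
rear 15 [[422.4, 154.0], [430.8, 153.1]] [[243.7, 278.6], [240.1, 243.0]]
rear 22 [[422.4, 156.8], [430.8, 155.9]] [[246.8, 271.3], [243.5, 236.9]]
```

View pics/c6.png

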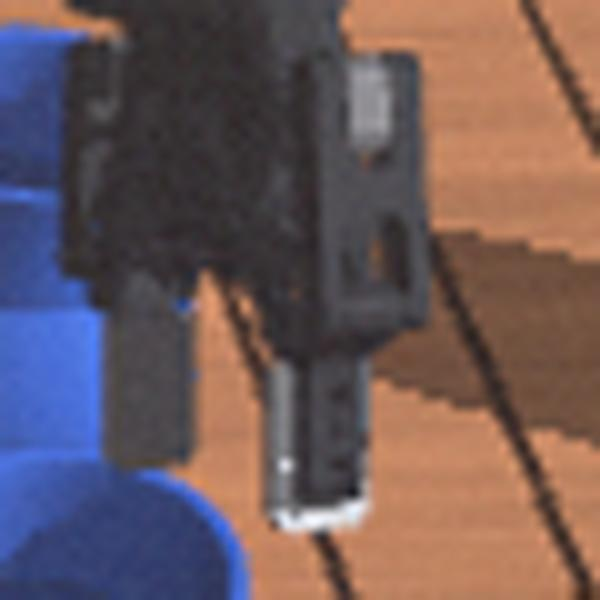

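View pics/c7.png

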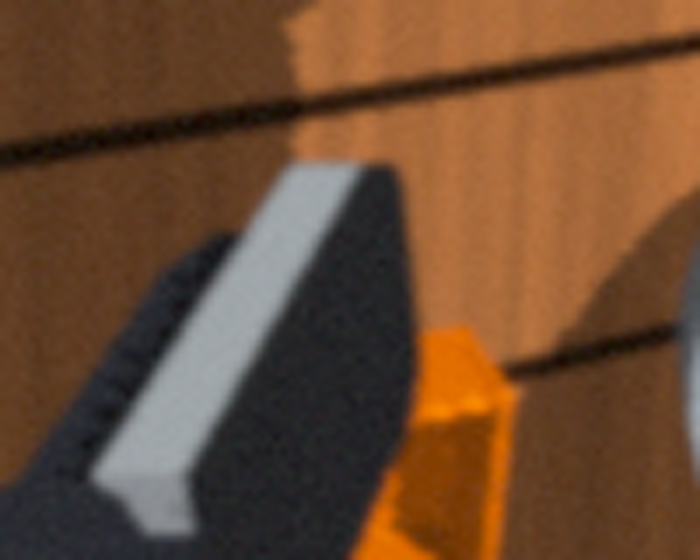

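Run:
```python
from h import *
s,R=st();c=np.array([.636,.269,.165]);d=np.array([.9945,.1045,0]);E=c-.08*d
T=E-R@np.array([-.0425,-.006,0]);print("contact",T,"pre",T-.03*d)
pre=T-.03*d
D1=to(pre+[0,0,.06]);
print(R.T@np.array([0,0,-.06])*1000, R.T@d*10)
```

```text
t5.57 p [0.5735 0.2439 0.3569] q [-1.663  0.197  1.246  1.927  0.027  0.606 -0.38 ] F [0.  0.3 0.4] w0.0855
 x [0.831 0.097 0.547]  y [ 0.545  0.055 -0.837]  z [-0.111  0.994 -0.008] tiltdeg 33.2 az 5.7
contact [0.59503596 0.26510034 0.18324026] pre [0.56520096 0.26196534 0.18324026]
t5.57 p [0.5735 0.2439 0.3569] q [-1.663  0.197  1.246  1.927  0.027  0.606 -0.38 ] F [0.  0.3 0.4] w0.0855
 x [0.831 0.097 0.547]  y [ 0.545  0.055 -0.837]  z [-0.111  0.994 -0.008] tiltdeg 33.2 az 5.7
tool total [-67.3  91.6  19.8] n 4 per row [-16.84  22.91   4.94]
[-32.83984155  50.21289456   0.45828703] [ 8.36837746  5.47363857 -0.06774539]
```

Call:
play_rows([
  [[-13.5,18,4,0,1],[-13.5,18.5,4,0,1],[-13.5,18.5,4,0,1],[-13.5,18.5,4,0,1],[-13.5,18.5,4,0,1],[-11,16.7,0,0,1],[-11,16.7,0,0,1],[-11,16.7,0,0,1],[0,0,0,0,1]],
])

```text
t: 6.32
eef_pos: [0.5661, 0.2577, 0.1781]
eef_rot: [-0.671, -0.238, -0.163, 0.682]
ft_force: [-1.1, -0.6, -1.3]
grip_width: 0.0855
```

```bash
python3 -c "
from h import *
to([.5952,.2651,.183])
for n in ('side','scene','wrist'): cv2.imwrite('pics/%s3.png'%n,imaging.capture(n)[:,:,::-1])
crop('pics/side3.png','pics/c5.png',380,120,110,110,6)
crop('pics/scene3.png','pics/c6.png',330,80,130,110,6)
"
```

```text
t6.32 p [0.5661 0.2577 0.1781] q [-1.292  0.444  0.838  2.097 -0.258  0.223 -0.244] F [-1.1 -0.6 -1.3] w0.0855
 x [0.833 0.097 0.545]  y [ 0.543  0.045 -0.839]  z [-0.106  0.994 -0.015] tiltdeg 33.0 az 4.7
tool total [27.6 12.1  4.2] n 1 per row [27.62 12.07  4.2 ]
```

View pics/c5.png

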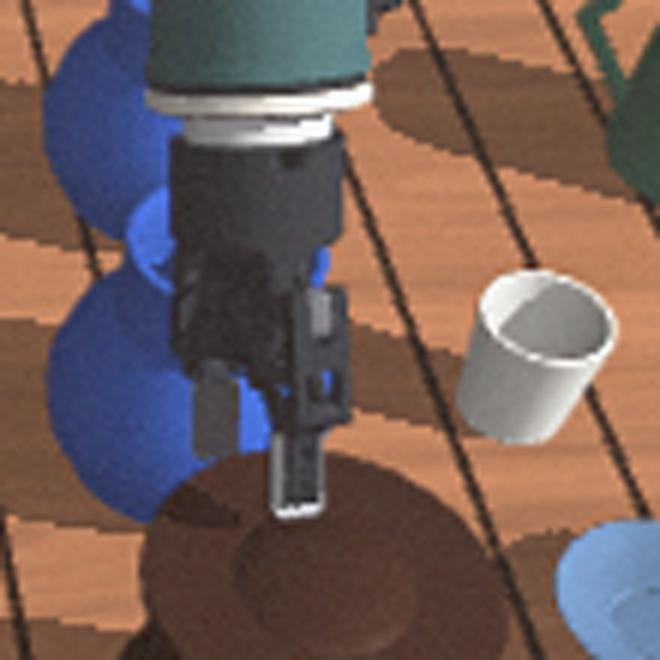

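View pics/wrist3.png

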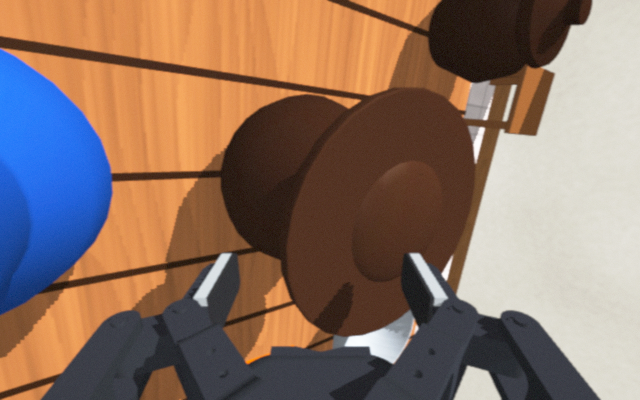

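Call:
play_rows([
  [[8,5,2,0,1],[8,5.5,1,0,1],[7,5.5,1,0,1],[0,0,0,0,1]],
])

```text
t: 6.8
eef_pos: [0.5952, 0.267, 0.1825]
eef_rot: [-0.669, -0.24, -0.165, 0.684]
ft_force: [-0.4, -0.9, -0.6]
grip_width: 0.085
```

```bash
python3 -c "
from h import *
to([.5952,.2651,.178])
cv2.imwrite('pics/wrist4.png',imaging.capture('wrist')[:,:,::-1])
"
```

```text
t6.80 p [0.5952 0.267  0.1825] q [-1.215  0.47   0.783  2.028 -0.272  0.244 -0.221] F [-0.4 -0.9 -0.6] w0.0850
 x [0.83  0.096 0.55 ]  y [ 0.547  0.05  -0.835]  z [-0.108  0.994 -0.011] tiltdeg 33.3 az 5.2
tool total [-2.6  3.7 -1.8] n 1 per row [-2.63  3.67 -1.84]
```

View pics/wrist4.png

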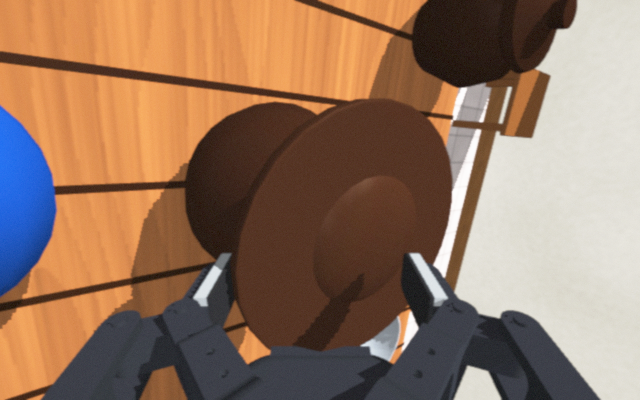

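Call:
play_rows([
  [[4.5,-0.5,0,0,1],[3.5,-4,0,0,1],[3.5,-4,0,0,1],[3.5,-4,0,0,1],[3,-4,0,0,1],[0,0,0,0,1]],
])

```text
t: 7.35
eef_pos: [0.599, 0.2676, 0.2055]
eef_rot: [-0.669, -0.24, -0.164, 0.684]
ft_force: [-6.2, -0.7, 0.6]
grip_width: 0.0849
```

```bash
python3 -c "
from h import *
st()
for n in ('side','scene','wrist'): cv2.imwrite('pics/%s5.png'%n,imaging.capture(n)[:,:,::-1])
crop('pics/side5.png','pics/c5.png',380,120,110,110,6)
"
```

```text
t7.35 p [0.599  0.2676 0.2055] q [-1.246  0.446  0.826  2.003 -0.249  0.299 -0.229] F [-6.2 -0.7  0.6] w0.0849
 x [0.831 0.097 0.548]  y [ 0.545  0.05  -0.837]  z [-0.108  0.994 -0.011] tiltdeg 33.2 az 5.2
```

View pics/wrist5.png

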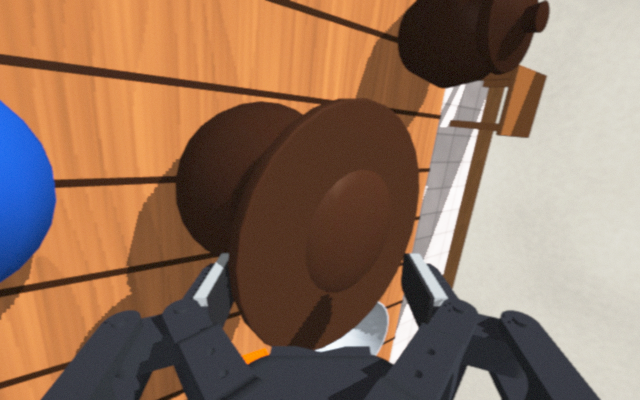

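View pics/c5.png

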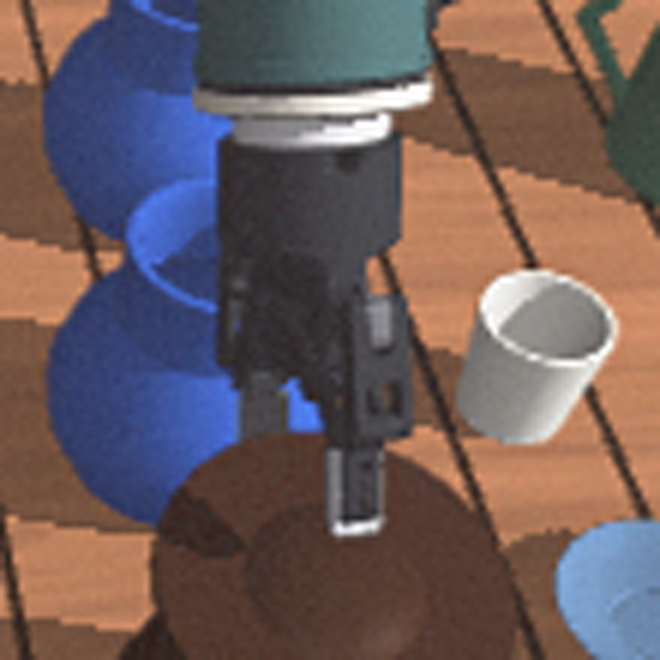

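```bash
cat >> h.py <<'E'
c0=np.array([.636,.269,.165])
def lidT(th,slide,az=6.,piv=.052):
    """near edge up by th deg, pivot on far rim, lid slid forward by slide (m) along itself"""
    a=np.radians(az);d=np.array([np.cos(a),np.sin(a),0]);t=np.radians(th)
    u=d*np.cos(t)-np.array([0,0,1])*np.sin(t);w=d*np.sin(t)+np.array([0,0,1])*np.cos(t)
    T=np.eye(4);T[:3,0]=u;T[:3,2]=w;T[:3,1]=np.cross(w,u);T[:3,3]=c0+d*piv-u*(piv-slide);return T
def ovl(src,n,dst,box,s,Ts):
    x0,y0,w,h=box;im=cv2.resize(cv2.imread(src)[y0:y0+h,x0:x0+w],None,fx=s,fy=s,interpolation=cv2.INTER_CUBIC)
    off=np.array([x0-.5+.5/s,y0-.5+.5/s])
    for T in Ts: drawlid(im,n,T,s,off)
    cv2.imwrite(dst,im)
E
python3 - <<'E'
from h import *
a=[]
for k,(th,sl) in enumerate([(5,0),(10,0),(10,.01),(15,0)]):
    ovl('pics/side5.png','side','pics/t.png',(390,180,85,70),4,[lidT(th,sl)]);a.append(cv2.imread('pics/t.png'))
cv2.imwrite('pics/o5.png',np.vstack([np.hstack(a[:2]),np.hstack(a[2:])]))
E
```

```text
(no output)
```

View pics/o5.png

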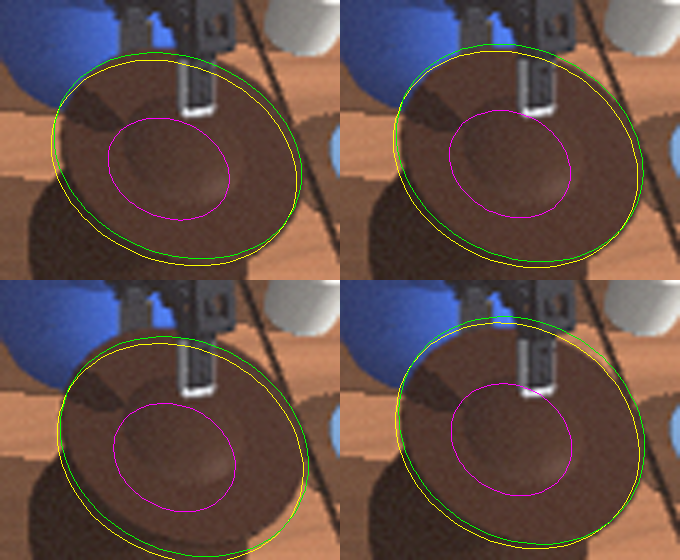

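Call:
play_rows([
  [[4,-4,-0.3,0,1],[4,-4,-0.3,0,1],[4.5,-3.8,-0.3,0,1],[4.5,-3.5,-0.3,0,1],[4.5,-3.4,0,0,1],[4.8,-3.2,0,0,1],[5,-3,0,0,1],[5,-3,0,0,1],[0,0,0,0,1]],
])

```text
t: 8.25
eef_pos: [0.6153, 0.2686, 0.249]
eef_rot: [-0.669, -0.24, -0.165, 0.684]
ft_force: [-1.4, 0.2, -0.2]
grip_width: 0.0854
```

```bash
python3 -c "
from h import *
st()
for n in ('side','scene','wrist'): cv2.imwrite('pics/%s6.png'%n,imaging.capture(n)[:,:,::-1])
a=[]
for k,(th,sl) in enumerate([(25,0),(30,0),(30,.006),(35,0)]):
    ovl('pics/side6.png','side','pics/t.png',(390,160,85,75),4,[lidT(th,sl)]);a.append(cv2.imread('pics/t.png'))
cv2.imwrite('pics/o6.png',np.vstack([np.hstack(a[:2]),np.hstack(a[2:])]))
"
```

```text
t8.25 p [0.6153 0.2686 0.249 ] q [-1.269  0.413  0.879  1.936 -0.215  0.397 -0.235] F [-1.4  0.2 -0.2] w0.0854
 x [0.83  0.096 0.549]  y [ 0.547  0.05  -0.836]  z [-0.108  0.994 -0.011] tiltdeg 33.3 az 5.2
```

View pics/o6.png

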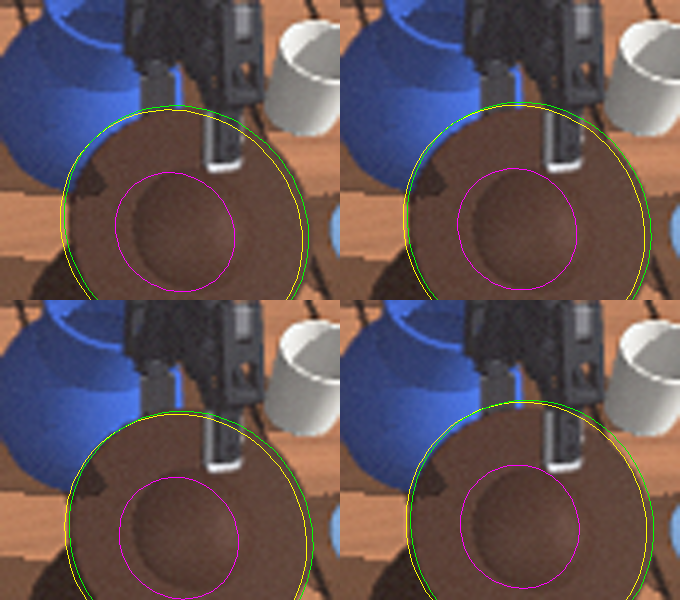

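View pics/wrist6.png

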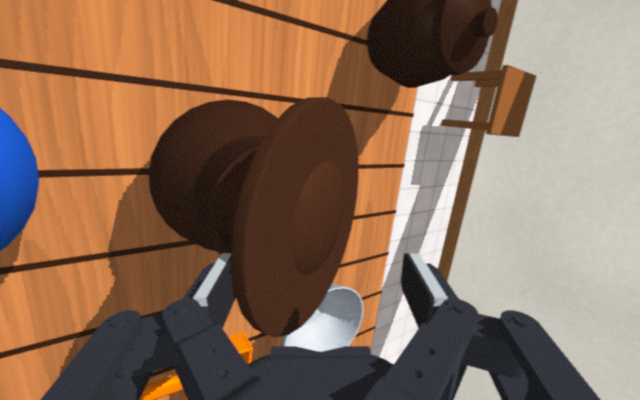

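Call:
play_rows([
  [[5.5,-3.2,0,0,1],[5.6,-3,0,0,1],[5.8,-2.7,0,0,1],[6,-2.3,0,0,1],[6,-2,0,0,1],[6.2,-1.7,0,0,1],[6.3,-1.4,0,0,1],[6.4,-1,0,0,1],[0,0,0,0,1]],
])

```text
t: 9.15
eef_pos: [0.6458, 0.2722, 0.2895]
eef_rot: [-0.669, -0.24, -0.165, 0.683]
ft_force: [-0.6, -0.6, 0.6]
grip_width: 0.0855
```

```bash
python3 -c "
from h import *
st()
for n in ('side','scene','wrist'): cv2.imwrite('pics/%s7.png'%n,imaging.capture(n)[:,:,::-1])
a=[]
for k,(th,sl) in enumerate([(45,0),(50,0),(50,.008),(55,0)]):
    ovl('pics/side7.png','side','pics/t.png',(390,150,85,75),4,[lidT(th,sl)]);a.append(cv2.imread('pics/t.png'))
cv2.imwrite('pics/o7.png',np.vstack([np.hstack(a[:2]),np.hstack(a[2:])]))
"
```

```text
t9.15 p [0.6458 0.2722 0.2895] q [-1.228  0.411  0.878  1.828 -0.214  0.497 -0.211] F [-0.6 -0.6  0.6] w0.0855
 x [0.83  0.097 0.549]  y [ 0.547  0.05  -0.836]  z [-0.108  0.994 -0.012] tiltdeg 33.3 az 5.2
```

View pics/o7.png

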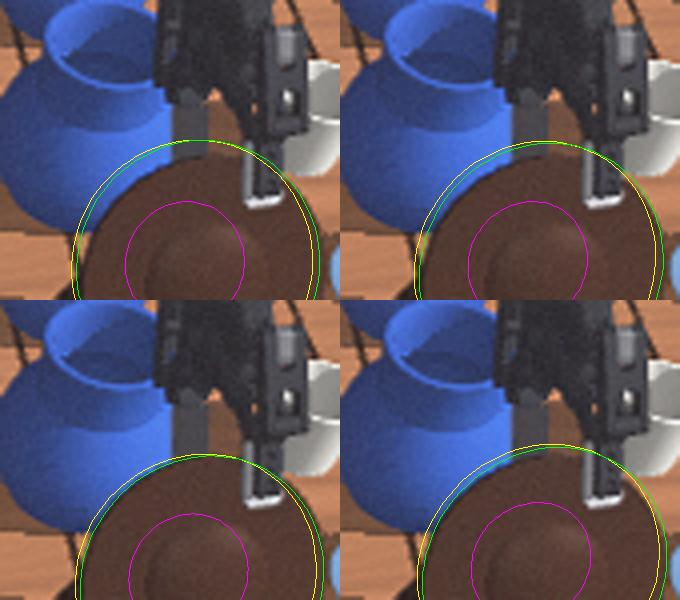

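View pics/wrist7.png

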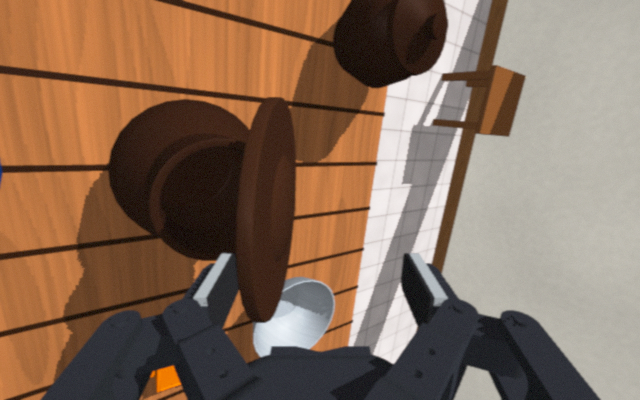

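```bash
python3 -c "
from h import *
s,R=st()
a=[]
for k,(th,sl) in enumerate([(48,.012),(52,.012),(56,.012),(52,.016)]):
    T=lidT(th,sl);T[1,3]+=.003
    E=T[:3,3]-.08*T[:3,0];print(th,sl,np.round(R.T@(E-s['eef_pos'])*1000,1))
    ovl('pics/side7.png','side','pics/t.png',(390,150,85,100),3,[T]);x=cv2.imread('pics/t.png')
    ovl('pics/wrist7.png','wrist','pics/t.png',(180,80,140,100),3,[T]);y=cv2.imread('pics/t.png')
    a.append(np.hstack([x,y])[:300])
cv2.imwrite('pics/o7.png',cv2.resize(np.vstack([np.hstack(a[:2]),np.hstack(a[2:])]),(800,356)))
"
```

```text
t9.30 p [0.6446 0.272  0.2881] q [-1.229  0.411  0.878  1.831 -0.214  0.496 -0.212] F [-0.4 -1.   0.7] w0.0856
 x [0.831 0.097 0.547]  y [ 0.545  0.049 -0.837]  z [-0.108  0.994 -0.012] tiltdeg 33.2 az 5.1
48 0.012 [-49.4   8.2   1.4]
52 0.012 [-41.    7.2   1.3]
56 0.012 [-32.7   6.8   1.2]
52 0.016 [-40.7  11.2   1.3]
```

View pics/o7.png

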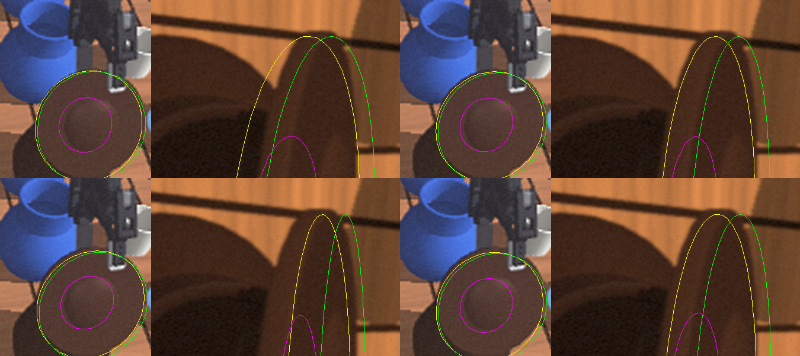

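Call:
play_rows([
  [[0,3,0,0,1],[0,3,0,0,0.85],[-3,1,0,0,0.7],[-3.2,0,0,0,0.55],[-3.2,0,0,0,0.4],[-3.2,0,0,0,0.25],[-3.2,0,0,0,0.1],[-3.2,0,0,0,-0.05],[-3.2,0,0,0,-0.05]],
])

```text
t: 10.05
eef_pos: [0.6297, 0.2704, 0.2702]
eef_rot: [-0.67, -0.24, -0.164, 0.683]
ft_force: [-0.6, -0.1, 0.1]
grip_width: 0.0404
```

```bash
python3 -c "
from h import *
st()
for n in ('side','wrist'): cv2.imwrite('pics/%s8.png'%n,imaging.capture(n)[:,:,::-1])
crop('pics/side8.png','pics/c8.png',390,130,100,110,5)
"
```

```text
t10.05 p [0.6297 0.2704 0.2702] q [-1.254  0.409  0.883  1.883 -0.211  0.451 -0.224] F [-0.6 -0.1  0.1] w0.0404
 x [0.831 0.097 0.548]  y [ 0.546  0.049 -0.837]  z [-0.108  0.994 -0.012] tiltdeg 33.2 az 5.2
```

View pics/wrist8.png

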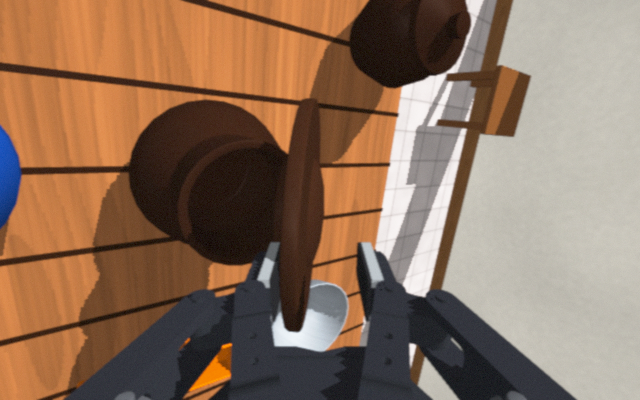

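View pics/c8.png

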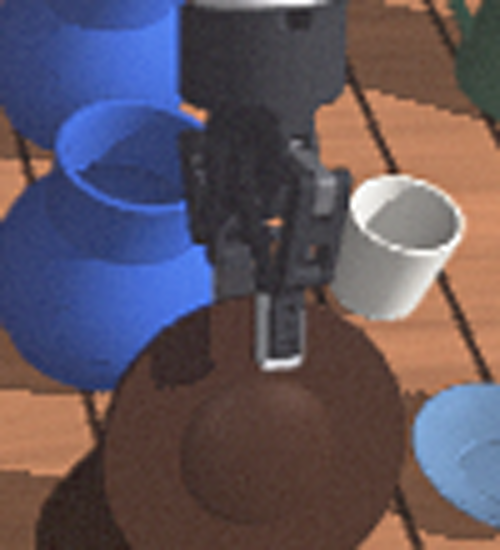

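Call:
play_rows([
  [[-2.5,0,0,0,-0.2],[-3,0,0,0,-0.35],[-3,0,0,0,-0.5],[-3,0,0,0,-0.65],[-1,0,0,0,-1],[0,0,0,0,-1],[0,0,0,0,-1],[0,0,0,0,-1]],
])

```text
t: 10.82
eef_pos: [0.6203, 0.2695, 0.2641]
eef_rot: [-0.669, -0.241, -0.165, 0.683]
ft_force: [4.8, 1.7, -1.6]
grip_width: 0.0078
```

```bash
python3 -c "
from h import *
st()
for n in ('side','wrist'): cv2.imwrite('pics/%s9.png'%n,imaging.capture(n)[:,:,::-1])
crop('pics/side9.png','pics/c9.png',390,130,100,110,5)
"
```

```text
t10.82 p [0.6203 0.2695 0.2641] q [-1.277  0.402  0.894  1.911 -0.204  0.43  -0.237] F [ 4.8  1.7 -1.6] w0.0078
 x [0.83  0.097 0.549]  y [ 0.547  0.05  -0.836]  z [-0.108  0.994 -0.012] tiltdeg 33.3 az 5.2
```

View pics/wrist9.png

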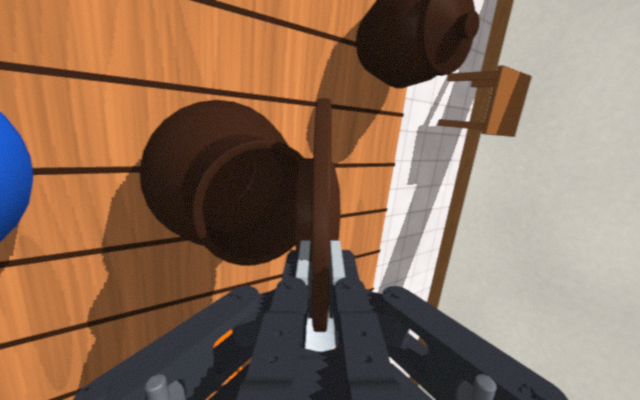

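View pics/c9.png

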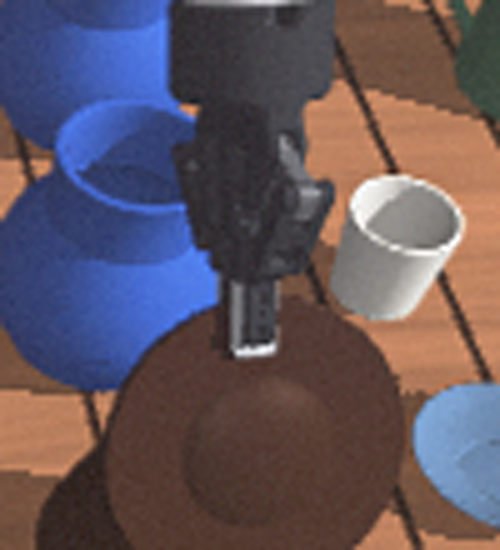

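Call:
play_rows([
  [[3,-4,0,0,-1],[4,-6,0,0,-1],[5.5,-8.4,0,0,-1],[8,-12.5,0,0,-1],[10,-16,0,0,-1],[10,-16,0,0,-1],[10,-16,0,0,-1],[10,-16,0,0,-1],[0,0,0,0,-1]],
])

```text
t: 11.67
eef_pos: [0.619, 0.2704, 0.3801]
eef_rot: [-0.668, -0.241, -0.166, 0.684]
ft_force: [0.1, -1.0, -4.1]
grip_width: 0.0076
```

```bash
python3 -c "
from h import *
st()
for n in ('side','wrist'): cv2.imwrite('pics/%s10.png'%n,imaging.capture(n)[:,:,::-1])
"
```

```text
t11.67 p [0.619  0.2704 0.3801] q [-1.428  0.281  1.049  1.778 -0.067  0.668 -0.313] F [ 0.1 -1.  -4.1] w0.0076
 x [0.829 0.095 0.551]  y [ 0.548  0.052 -0.835]  z [-0.108  0.994 -0.009] tiltdeg 33.4 az 5.4
```

View pics/side10.png

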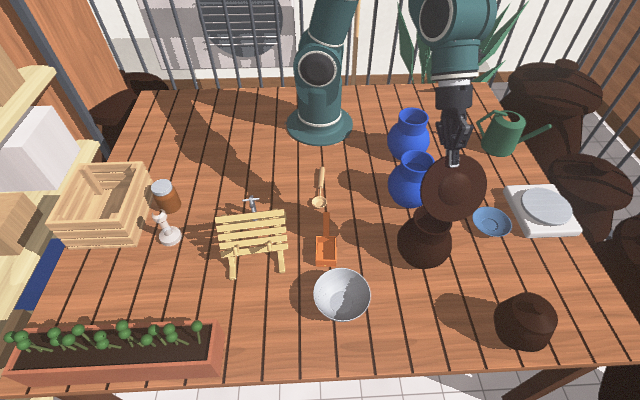

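View pics/wrist10.png

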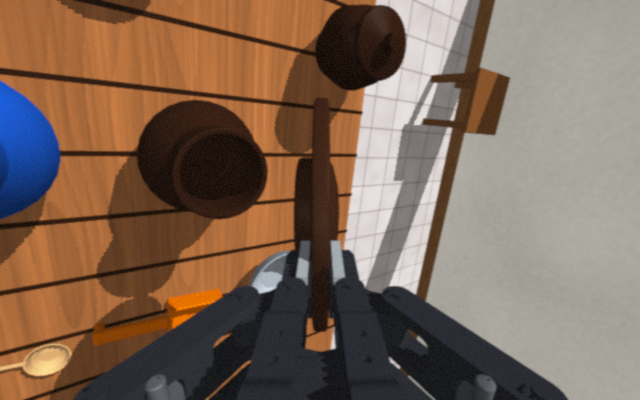

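```bash
cat >> h.py <<'E'
def lidgrip(s,R,yc,zc,x0=-.0045,tilt=0.):
    """lid pose from grip: centre at tool (x0,yc,zc); lid z=+x tool, tilt about tool z deg"""
    T=np.eye(4);w=R[:,0];u=R[:,1];r=Ro.from_rotvec(R[:,2]*np.radians(tilt)).as_matrix()
    T[:3,0]=r@u;T[:3,2]=r@w;T[:3,1]=np.cross(T[:3,2],T[:3,0]);T[:3,3]=s["eef_pos"]+R@np.array([x0,yc,zc]);return T
E
python3 - <<'E'
from h import *
s,R=st()
a=[]
for yc,zc in((.08,0),(.086,0),(.086,.006),(.092,0.006)):
    T=lidgrip(s,R,yc,zc)
    ovl('pics/side10.png','side','pics/t.png',(410,140,85,90),4,[T]);x=cv2.imread('pics/t.png')
    ovl('pics/wrist10.png','wrist','pics/t.png',(285,80,70,260),2,[T]);y=cv2.imread('pics/t.png')
    a.append(np.hstack([x,y[100:460]]))
cv2.imwrite('pics/o10.png',cv2.resize(np.vstack([np.hstack(a[:2]),np.hstack(a[2:])]),(800,600)))
E
```

```text
t11.77 p [0.6179 0.2705 0.3763] q [-1.426  0.284  1.046  1.783 -0.069  0.665 -0.312] F [-0.7 -0.3 -4.3] w0.0077
 x [0.831 0.097 0.548]  y [ 0.545  0.05  -0.837]  z [-0.109  0.994 -0.011] tiltdeg 33.2 az 5.3
```

View pics/o10.png

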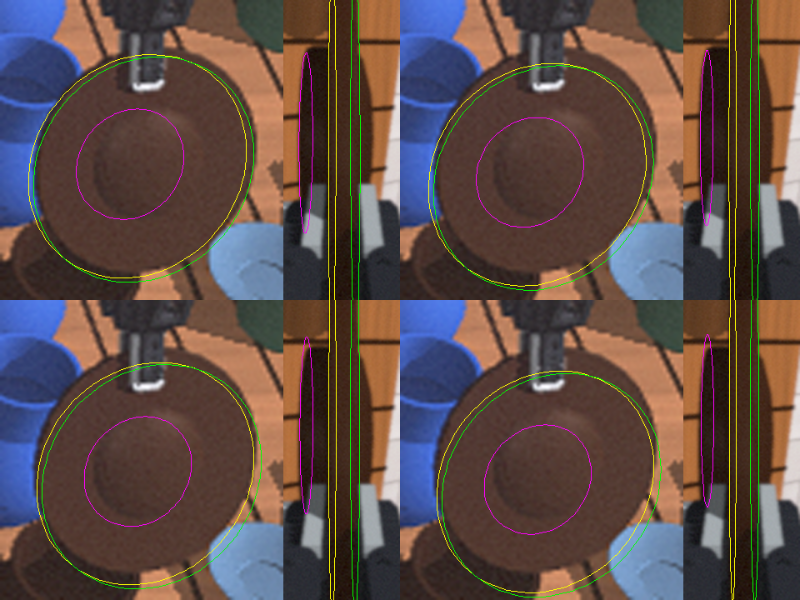

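Run:
```python
from path import *
from h import st
import h
s_,R=st()
psi=.12
S=np.array([.592,-.217,.137]);off=np.array([-.0045,.076,.003])
F=S-R@off
n=Ro.from_euler('z',psi).apply([.819,0,.574]);u=Ro.from_euler('z',psi).apply([-.574,0,.819])
A=F+.008*n+.10*u
B=A+np.array([0,0,.08])
print("F",F,"A",A,"B",B)
q=s['joint_pos'];w=s['eef_pos']
for t in ([.618,.15,.40],[.6,0,.40],B,A,F):
    q=follow(q,w,np.array(t),R);w=np.array(t)
h.to(np.array([.6,0,.40]));h.to(B)
```

```text
t11.77 p [0.6179 0.2705 0.3763] q [-1.426  0.284  1.046  1.783 -0.069  0.665 -0.312] F [-0.7 -0.3 -4.3] w0.0077
 x [0.831 0.097 0.548]  y [ 0.545  0.05  -0.837]  z [-0.109  0.994 -0.011] tiltdeg 33.2 az 5.3
F [ 0.5546126  -0.22336336  0.20308283] A [ 0.50413027 -0.22945049  0.28957483] B [ 0.50413027 -0.22945049  0.36957483]
[0.618 0.15  0.4  ] [-1.38  0.11  1.12  1.85  0.02  0.67 -0.19] e0.0 r0.0
[0.6 0.  0.4] [-1.3  -0.1   1.21  1.93  0.13  0.67 -0.03] e0.0 r0.0
[ 0.504 -0.229  0.37 ] [-0.97 -0.39  1.25  2.02  0.21  0.7   0.35] e2.1 r0.6
[ 0.504 -0.229  0.29 ] [-0.56  0.12  1.18  2.12 -0.81  0.67  1.28] e0.0 r0.0
[ 0.555 -0.223  0.203] [-0.2   0.34  0.79  2.11 -1.19  0.6   1.58] e0.0 r0.0
t11.77 p [0.6179 0.2705 0.3763] q [-1.426  0.284  1.046  1.783 -0.069  0.665 -0.312] F [-0.7 -0.3 -4.3] w0.0077
 x [0.831 0.097 0.548]  y [ 0.545  0.05  -0.837]  z [-0.109  0.994 -0.011] tiltdeg 33.2 az 5.3
tool total [ -28.1  -43.2 -267.2] n 8 per row [ -3.51  -5.4  -33.4 ]
t11.77 p [0.6179 0.2705 0.3763] q [-1.426  0.284  1.046  1.783 -0.069  0.665 -0.312] F [-0.7 -0.3 -4.3] w0.0077
 x [0.831 0.097 0.548]  y [ 0.545  0.05  -0.837]  z [-0.109  0.994 -0.011] tiltdeg 33.2 az 5.3
tool total [-146.6  -81.5 -484.6] n 14 per row [-10.47  -5.82 -34.61]
```

Run:
```python
from path import *
R=Ro.from_quat(s['eef_rot']).as_matrix()
F=np.array([.5546,-.2234,.2031])
for P in ([[.62,.1,.37],[.6,-.1,.36],F+[.02,0,.13],F],[[.7,.15,.36],[.7,-.1,.36],[.65,-.22,.35],F+[.01,0,.12],F],[[.65,.1,.33],[.62,-.1,.33],F+[.01,0,.12],F]):
    print('--');q=s['joint_pos'];w=s['eef_pos']
    for t in P: q=follow(q,w,np.array(t),R);w=np.array(t)
```

```text
--
[0.62 0.1  0.37] [-1.25  0.11  1.09  1.92 -0.07  0.6  -0.03] e0.0 r0.0
[ 0.6  -0.1   0.36] [-0.89  0.08  1.14  1.96 -0.43  0.63  0.62] e0.0 r0.0
[ 0.575 -0.223  0.333] [-0.48  0.2   1.06  1.94 -0.78  0.75  1.14] e0.0 r0.0
[ 0.555 -0.223  0.203] [-0.2   0.34  0.79  2.11 -1.19  0.6   1.58] e0.0 r0.0
--
[0.7  0.15 0.36] [-0.99  0.34  0.87  1.73 -0.31  0.63  0.09] e0.0 r0.0
[ 0.7  -0.1   0.36] [-0.46  0.3   0.75  1.74 -0.6   0.7   0.7 ] e0.0 r0.0
[ 0.65 -0.22  0.35] [-0.22  0.28  0.74  1.77 -0.72  0.76  1.  ] e0.0 r0.0
[ 0.565 -0.223  0.323] [-0.22  0.14  0.76  1.97 -0.68  0.68  1.07] e0.0 r0.0
[ 0.555 -0.223  0.203] [-0.05  0.3   0.6   2.11 -1.11  0.54  1.52] e0.0 r0.0
--
[0.65 0.1  0.33] [-1.02  0.23  0.91  1.9  -0.28  0.53  0.14] e0.0 r0.0
[ 0.62 -0.1   0.33] [-0.6   0.16  0.87  1.95 -0.54  0.59  0.72] e0.0 r0.0
[ 0.565 -0.223  0.323] [-0.34  0.16  0.89  1.97 -0.72  0.7   1.11] e0.0 r0.0
[ 0.555 -0.223  0.203] [-0.14  0.33  0.72  2.11 -1.16  0.57  1.56] e0.0 r0.0
```

Run:
```python
from h import *
s,R=st();w=s['eef_pos']
for t in ([.7,.16,.365],[.7,-.1,.36],[.65,-.22,.35]):
    d=R.T@(np.array(t)-w)*1000;n=np.ceil(np.linalg.norm(d)/30);print(n,np.round(d/n,1));w=np.array(t)
```

```text
t11.77 p [0.6179 0.2705 0.3763] q [-1.426  0.284  1.046  1.783 -0.069  0.665 -0.312] F [-0.7 -0.3 -4.3] w0.0077
 x [0.831 0.097 0.548]  y [ 0.545  0.05  -0.837]  z [-0.109  0.994 -0.011] tiltdeg 33.2 az 5.3
5.0 [ 10.3   9.7 -23.7]
9.0 [ -3.1  -1.  -28.7]
5.0 [-11.7  -5.  -22.7]
```

Call:
play_rows([
  [[5,5,-12,0,-1],[10.3,9.7,-23.5,0,-1],[10.3,9.7,-23.5,0,-1],[10.3,9.7,-23.5,0,-1],[10.3,9.7,-23.5,0,-1],[5,5,-24,0,-1],[-3,-1,-28,0,-1],[-3,-1,-29,0,-1],[-3,-1,-29,0,-1],[-3,-1,-29,0,-1]],
])

```text
t: 12.6
eef_pos: [0.701, 0.0313, 0.3614]
eef_rot: [-0.67, -0.239, -0.163, 0.683]
ft_force: [0.5, -0.1, -4.3]
grip_width: 0.0079
```

Run:
```python
from h import *
s,R=st();w=s['eef_pos']
for t in ([.7,-.1,.36],[.65,-.22,.35]):
    d=R.T@(np.array(t)-w)*1000;n=np.ceil(np.linalg.norm(d)/30);print(n,np.round(d/n,1));w=np.array(t)
```

```text
t12.60 p [0.701  0.0313 0.3614] q [-0.751  0.284  0.809  1.758 -0.411  0.634  0.353] F [ 0.5 -0.1 -4.3] w0.0079
 x [0.832 0.097 0.546]  y [ 0.544  0.049 -0.838]  z [-0.108  0.994 -0.012] tiltdeg 33.1 az 5.1
5.0 [ -2.9  -1.2 -26.1]
5.0 [-11.7  -4.9 -22.8]
```

Call:
play_rows([
  [[-3,-1,-26,0,-1],[-3,-1,-26,0,-1],[-3,-1,-26,0,-1],[-3,-1,-26,0,-1],[-4,-2,-26,0,-1],[-11.5,-5,-23,0,-1],[-11.5,-5,-23,0,-1],[-11.5,-5,-23,0,-1],[-11.5,-5,-20,0,-1],[0,0,0,0,-1]],
])

```text
t: 13.43
eef_pos: [0.6567, -0.1979, 0.352]
eef_rot: [-0.671, -0.237, -0.166, 0.683]
ft_force: [0.4, -0.4, -3.7]
grip_width: 0.0081
```

Run:
```python
from h import *
for n in ('side','scene','wrist'): cv2.imwrite('pics/%s11.png'%n,imaging.capture(n)[:,:,::-1])
s,R=st();w=s['eef_pos']
for t in ([.57,-.2234,.30],):
    d=R.T@(np.array(t)-w)*1000;n=np.ceil(np.linalg.norm(d)/25);print(n,np.round(d/n,1));w=np.array(t)
a=[]
for yc,zc in((.074,.003),(.078,.003)):
    T=lidgrip(s,R,yc,zc)
    ovl('pics/side11.png','side','pics/t.png',(200,140,110,100),4,[T]);x=cv2.imread('pics/t.png')
    ovl('pics/scene11.png','scene','pics/t.png',(260,180,120,100),4,[T]);y=cv2.imread('pics/t.png')
    a.append(np.hstack([x,y]))
cv2.imwrite('pics/o11.png',cv2.resize(np.vstack(a),(690,600)))
```

```text
t13.58 p [ 0.6593 -0.192   0.3523] q [-0.273  0.275  0.733  1.772 -0.681  0.739  0.919] F [ 0.4  0.7 -3.5] w0.0081
 x [0.832 0.096 0.546]  y [ 0.544  0.049 -0.838]  z [-0.108  0.994 -0.011] tiltdeg 33.1 az 5.2
5.0 [-21.2  -1.3  -4.2]
```

View pics/o11.png

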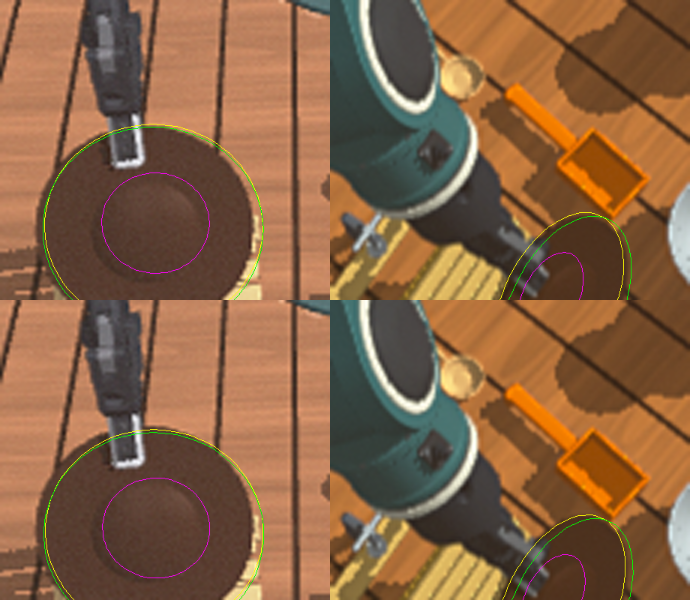

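View pics/wrist11.png

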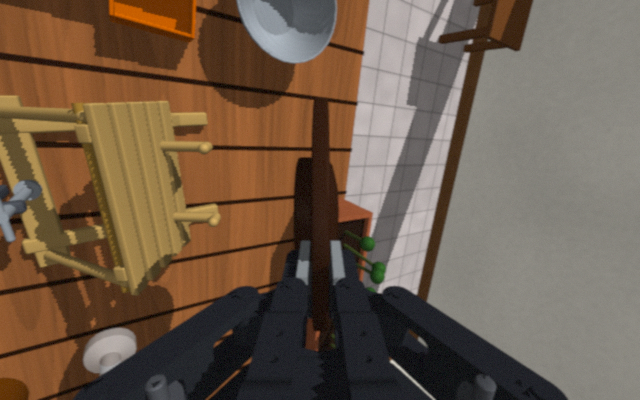

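Run:
```python
from h import *
s,R=st()
cv2.imwrite('pics/side12.png',imaging.capture('side')[:,:,::-1]);s2,R2=st()
a=[]
for yc,zc in((.072,.0),(.076,.0),(.076,.003),(.072,-.003)):
    T=lidgrip(s2,R2,yc,zc)
    ovl('pics/side12.png','side','pics/t.png',(200,160,80,90),4,[T]);a.append(cv2.imread('pics/t.png'))
cv2.imwrite('pics/o12.png',np.vstack([np.hstack(a[:2]),np.hstack(a[2:])])[:,:,:][:720])
cv2.imwrite('pics/o12.png',cv2.resize(cv2.imread('pics/o12.png'),(533,600)))
```

```text
t13.58 p [ 0.6593 -0.192   0.3523] q [-0.273  0.275  0.733  1.772 -0.681  0.739  0.919] F [ 0.4  0.7 -3.5] w0.0081
 x [0.832 0.096 0.546]  y [ 0.544  0.049 -0.838]  z [-0.108  0.994 -0.011] tiltdeg 33.1 az 5.2
t13.63 p [ 0.6597 -0.1913  0.3524] q [-0.274  0.275  0.732  1.772 -0.681  0.739  0.919] F [ 0.1  0.4 -3.8] w0.0080
 x [0.832 0.097 0.547]  y [ 0.544  0.05  -0.837]  z [-0.109  0.994 -0.012] tiltdeg 33.1 az 5.2
```

View pics/o12.png

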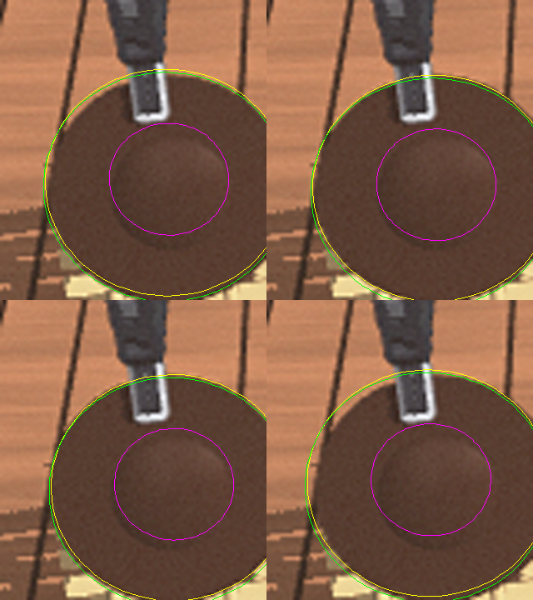

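```bash
cat > place.py <<'E'
from h import *
s,R=st();w=s['eef_pos'];psi=.12
S=np.array([.592,-.217,.137]);off=np.array([-.0045,.077,.002])
F=S-R@off;n=Ro.from_euler('z',psi).apply([.819,0,.574]);u=Ro.from_euler('z',psi).apply([-.574,0,.819])
def leg(t,step):
    global w
    d=R.T@(np.array(t)-w)*1000;k=max(1,np.ceil(np.linalg.norm(d)/step));print(np.round(t,4),k,np.round(d/k,2),"tot",np.round(d,1));w=np.array(t)
E
python3 - <<'E'
from place import *
print(F)
leg(F+.006*n+[0,0,.1],25);leg(F+.006*n+[0,0,.02],10);leg(F,5)
E
```

```text
t13.63 p [ 0.6597 -0.1913  0.3524] q [-0.274  0.275  0.732  1.772 -0.681  0.739  0.919] F [ 0.1  0.4 -3.8] w0.0080
 x [0.832 0.097 0.547]  y [ 0.544  0.05  -0.837]  z [-0.109  0.994 -0.012] tiltdeg 33.1 az 5.2
[ 0.55404499 -0.222392    0.20395964]
[ 0.5589 -0.2218  0.3074] 5.0 [-22.28  -3.74  -3.76] tot [-111.4  -18.7  -18.8]
[ 0.5589 -0.2218  0.2274] 8.0 [-5.47  8.37  0.12] tot [-43.7  67.    0.9]
[ 0.554  -0.2224  0.204 ] 5.0 [-3.39  3.39  0.04] tot [-16.9  16.9   0.2]
```

Call:
play_rows([
  [[-15,-2,-4,0,-1],[-22,-4,-4,0,-1],[-22,-4,-4,0,-1],[-22,-4,-4,0,-1],[-20,-3,-2,0,-1],[-10,-2,-1,0,-1],[-5.5,8,0,0,-1],[-5.5,8,0,0,-1],[-5.5,8,0,0,-1],[0,0,0,0,-1]],
])

```text
t: 14.47
eef_pos: [0.5585, -0.2219, 0.2779]
eef_rot: [-0.67, -0.24, -0.163, 0.684]
ft_force: [0.5, -0.5, -3.7]
grip_width: 0.008
```

Run:
```python
from place import *
leg(F+.006*n+[0,0,.02],10);leg(F,5)
for nn in ('side','scene','wrist'): cv2.imwrite('pics/%s13.png'%nn,imaging.capture(nn)[:,:,::-1])
crop('pics/scene13.png','pics/a.png',230,200,120,110,4);crop('pics/side13.png','pics/b.png',190,130,120,130,4)
```

```text
t14.47 p [ 0.5585 -0.2219  0.2779] q [-0.17   0.19   0.712  2.034 -0.814  0.617  1.213] F [ 0.5 -0.5 -3.7] w0.0080
 x [0.832 0.098 0.546]  y [ 0.544  0.05  -0.838]  z [-0.11   0.994 -0.011] tiltdeg 33.1 az 5.3
[ 0.559  -0.2218  0.2274] 6.0 [-4.52  7.09  0.1 ] tot [-27.1  42.5   0.6]
[ 0.5541 -0.2224  0.204 ] 5.0 [-3.38  3.39  0.04] tot [-16.9  17.    0.2]
```

View pics/a.png

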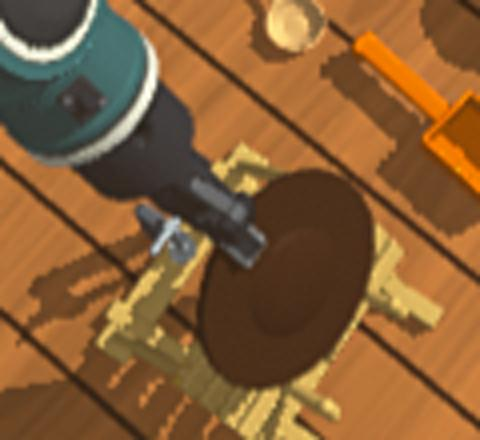

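View pics/b.png

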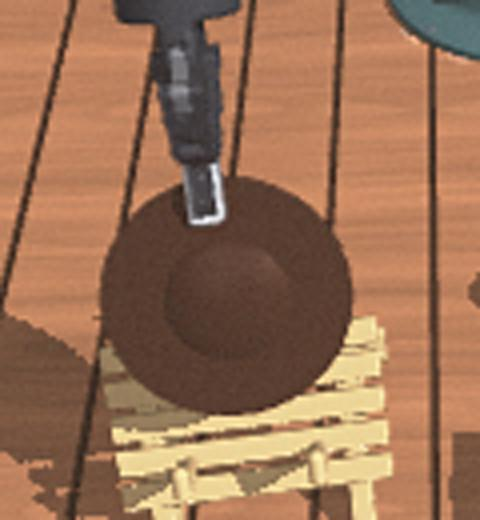

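View pics/wrist13.png

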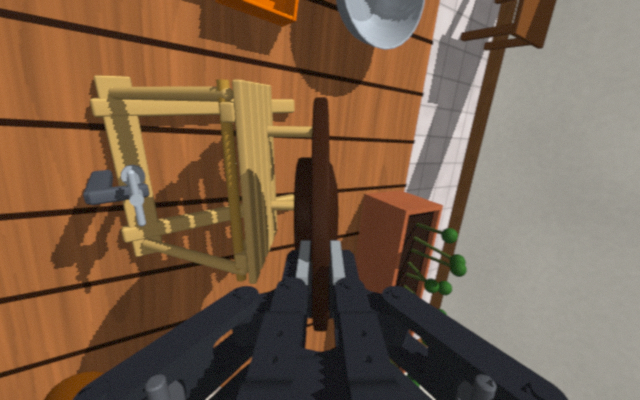

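Call:
play_rows([
  [[-4.5,7,0,0,-1],[-4.5,7,0,0,-1],[-4.5,7,0,0,-1],[-4.5,7,0,0,-1],[-4.5,7,0,0,-1],[-4.5,7,0,0,-1],[0,0,0,0,-1]],
])

```text
t: 15.2
eef_pos: [0.559, -0.2233, 0.2289]
eef_rot: [-0.67, -0.24, -0.164, 0.684]
ft_force: [-1.0, 0.6, -4.6]
grip_width: 0.0079
```

Run:
```python
from place import *
leg(F,5)
for nn in ('side','scene','wrist'): cv2.imwrite('pics/%s14.png'%nn,imaging.capture(nn)[:,:,::-1])
crop('pics/scene14.png','pics/a.png',250,220,100,100,4);crop('pics/side14.png','pics/b.png',200,150,100,100,4)
crop('pics/wrist14.png','pics/c.png',160,60,200,230,2)
x=[cv2.resize(cv2.imread('pics/%s.png'%k),(400,400)) for k in 'abc']
cv2.imwrite('pics/o14.png',cv2.resize(np.hstack(x),(800,267)));cv2.imwrite('pics/o14b.png',np.hstack(x[:2]))
```

```text
t15.20 p [ 0.559  -0.2233  0.2289] q [-0.092  0.268  0.643  2.078 -1.001  0.562  1.404] F [-1.   0.6 -4.6] w0.0079
 x [0.832 0.097 0.547]  y [ 0.545  0.05  -0.837]  z [-0.109  0.994 -0.012] tiltdeg 33.2 az 5.2
[ 0.554  -0.2224  0.2039] 6.0 [-2.95  3.04  0.29] tot [-17.7  18.3   1.8]
```

View pics/o14b.png

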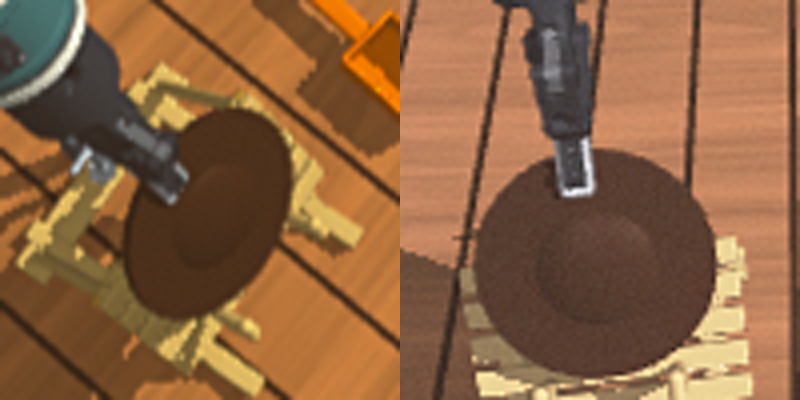

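View pics/c.png

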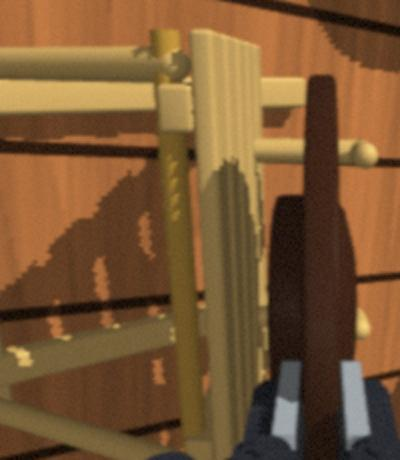

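Call:
play_rows([
  [[-3,3,0.4,0,-1],[-3,3,0.4,0,-1],[-3,3,0.4,0,-1],[-3,3,0.4,0,-1],[-2,2,0,0,-1],[0,0,0,0,-1]],
])

```text
t: 15.85
eef_pos: [0.5543, -0.2227, 0.2094]
eef_rot: [-0.67, -0.239, -0.164, 0.684]
ft_force: [-0.4, 0.5, -4.0]
grip_width: 0.0079
```

Run:
```python
from place import *
leg(F,5)
```

```text
t15.85 p [ 0.5543 -0.2227  0.2094] q [-0.058  0.291  0.61   2.103 -1.077  0.54   1.486] F [-0.4  0.5 -4. ] w0.0079
 x [0.832 0.097 0.547]  y [ 0.545  0.049 -0.837]  z [-0.108  0.994 -0.012] tiltdeg 33.2 az 5.2
[ 0.554  -0.2224  0.2039] 2.0 [-1.62  2.22  0.24] tot [-3.2  4.4  0.5]
```

No contact yet; creep down along the slope and in.

Call:
play_rows([
  [[-1,1.5,0.2,0,-1],[-1,1.5,0.2,0,-1],[-1,1.5,0,0,-1],[0,0,0,0,-1]],
])

```text
t: 16.18
eef_pos: [0.5547, -0.2227, 0.2048]
eef_rot: [-0.67, -0.24, -0.164, 0.683]
ft_force: [-0.0, -0.1, -4.1]
grip_width: 0.0081
```

Run:
```python
from place import *
leg(F,5)
cv2.imwrite('pics/wrist15.png',imaging.capture('wrist')[:,:,::-1]);cv2.imwrite('pics/side15.png',imaging.capture('side')[:,:,::-1])
crop('pics/wrist15.png','pics/c.png',160,60,200,230,2)
crop('pics/side15.png','pics/b.png',200,150,100,100,5)
```

```text
t16.18 p [ 0.5547 -0.2227  0.2048] q [-0.046  0.298  0.597  2.107 -1.097  0.533  1.507] F [-0.  -0.1 -4.1] w0.0081
 x [0.831 0.097 0.548]  y [ 0.546  0.049 -0.837]  z [-0.108  0.994 -0.012] tiltdeg 33.2 az 5.1
[ 0.5539 -0.2223  0.2039] 1 [-1.07  0.31  0.45] tot [-1.1  0.3  0.4]
```

View pics/c.png

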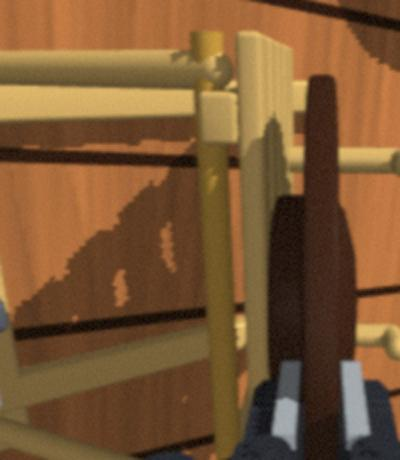

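View pics/b.png

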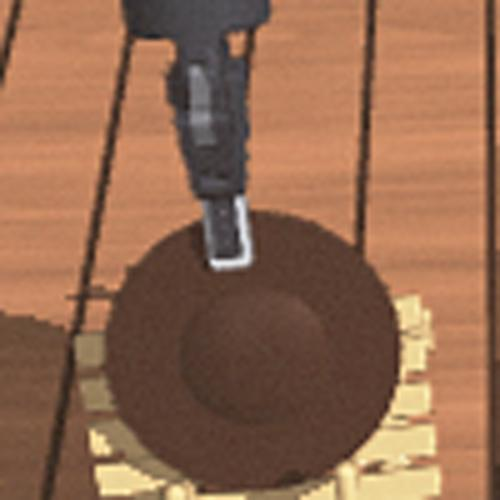

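Call:
play_rows([
  [[-0.5,1.2,0,0,-1],[-0.5,1.2,0,0,-1],[-0.5,1.2,0,0,-1],[0,0,0,0,-1]],
])

```text
t: 16.62
eef_pos: [0.5558, -0.2253, 0.2031]
eef_rot: [-0.671, -0.24, -0.166, 0.682]
ft_force: [-15.7, -7.5, 22.9]
grip_width: 0.0079
```

Run:
```python
from place import *
leg(F,5)
```

```text
t16.62 p [ 0.5558 -0.2253  0.2031] q [-0.035  0.303  0.588  2.106 -1.111  0.527  1.521] F [-15.7  -7.5  22.9] w0.0079
 x [0.829 0.095 0.551]  y [ 0.549  0.045 -0.835]  z [-0.104  0.994 -0.015] tiltdeg 33.4 az 4.7
[ 0.5537 -0.222   0.2038] 1 [-1.08 -1.61  3.43] tot [-1.1 -1.6  3.4]
```

Call:
play_rows([
  [[0,-1,-1.5,0,-1],[0,0,0,0,-1],[-1,0,0,0,-1],[-1,0,0,0,-1],[0,0,0,0,-1]],
])

```text
t: 17.03
eef_pos: [0.5546, -0.2253, 0.2026]
eef_rot: [-0.67, -0.241, -0.166, 0.682]
ft_force: [0.2, -3.1, 10.6]
grip_width: 0.0078
```

Run:
```python
from place import *
leg(F,5);print("F tool",np.round(R.T@s['ft_force'],1))
cv2.imwrite('pics/wrist16.png',imaging.capture('wrist')[:,:,::-1]);cv2.imwrite('pics/side16.png',imaging.capture('side')[:,:,::-1])
crop('pics/wrist16.png','pics/c.png',160,60,200,230,2)
crop('pics/side16.png','pics/b.png',200,150,100,100,5)
```

```text
t17.03 p [ 0.5546 -0.2253  0.2026] q [-0.03   0.302  0.585  2.108 -1.113  0.529  1.527] F [ 0.2 -3.1 10.6] w0.0078
 x [0.829 0.096 0.551]  y [ 0.549  0.047 -0.835]  z [-0.107  0.994 -0.014] tiltdeg 33.4 az 4.9
[ 0.5537 -0.2222  0.2038] 1 [ 0.14 -1.33  3.23] tot [ 0.1 -1.3  3.2]
F tool [ 5.8 -8.9 -3.2]
```

View pics/c.png

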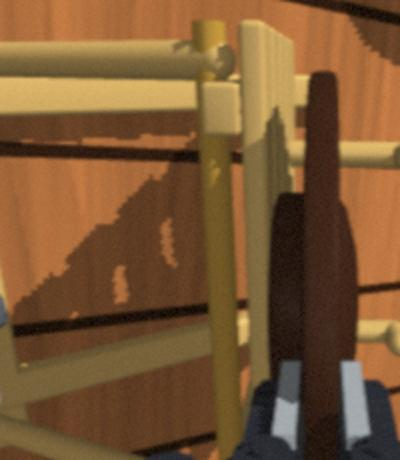

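View pics/b.png

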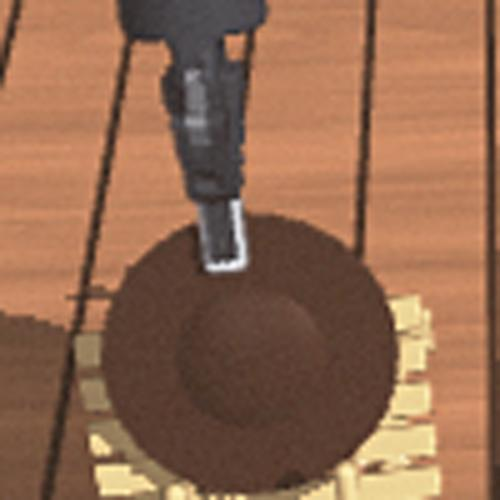

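Call:
play_rows([
  [[-1,0,-0.5,0,-1],[-1,0,0,0,-1],[0,0,0,0,-1]],
])

```text
t: 17.38
eef_pos: [0.5537, -0.2258, 0.202]
eef_rot: [-0.67, -0.241, -0.166, 0.682]
ft_force: [3.7, -1.6, 11.2]
grip_width: 0.0077
```

Run:
```python
from place import *
leg(F,5);print("F tool",np.round(R.T@s['ft_force'],1))
```

```text
t17.38 p [ 0.5537 -0.2258  0.202 ] q [-0.025  0.301  0.581  2.11  -1.117  0.528  1.534] F [ 3.7 -1.6 11.2] w0.0077
 x [0.828 0.097 0.552]  y [ 0.55   0.048 -0.834]  z [-0.107  0.994 -0.014] tiltdeg 33.5 az 5.0
[ 0.5536 -0.2222  0.2037] 1 [ 1.22 -1.3   3.5 ] tot [ 1.2 -1.3  3.5]
F tool [ 9.1 -7.4 -2.1]
```

Call:
play_rows([
  [[0,-0.5,-0.5,0,-1],[-1,0,0,0,-1],[-1,0,0,0,-1],[-1,0,0,0,-1],[0,0,0,0,-1]],
])

```text
t: 17.8
eef_pos: [0.5526, -0.2259, 0.2016]
eef_rot: [-0.669, -0.242, -0.166, 0.682]
ft_force: [21.9, -1.0, 6.9]
grip_width: 0.0082
```

Run:
```python
from place import *
leg(F,5);print("F tool",np.round(R.T@s['ft_force'],1))
cv2.imwrite('pics/wrist17.png',imaging.capture('wrist')[:,:,::-1]);cv2.imwrite('pics/side17.png',imaging.capture('side')[:,:,::-1])
crop('pics/wrist17.png','pics/c.png',200,100,140,170,4)
```

```text
t17.80 p [ 0.5526 -0.2259  0.2016] q [-0.018  0.299  0.575  2.113 -1.122  0.527  1.543] F [21.9 -1.   6.9] w0.0082
 x [0.827 0.098 0.553]  y [ 0.552  0.048 -0.833]  z [-0.108  0.994 -0.014] tiltdeg 33.6 az 5.0
[ 0.5535 -0.2223  0.2036] 1 [ 2.19 -1.01  3.45] tot [ 2.2 -1.   3.5]
F tool [21.9  6.3 -3.4]
```

View pics/c.png

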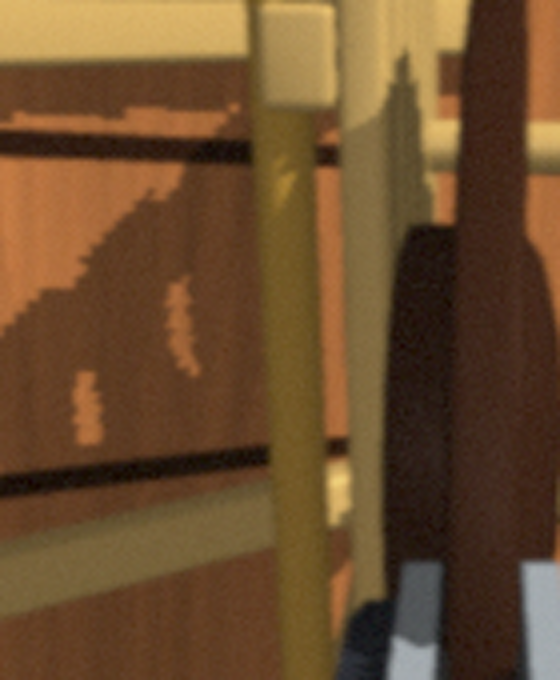

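Call:
play_rows([
  [[1,0.3,0,0,-1],[0.5,0.4,0,0,-1],[0,0.3,0,0,-1],[0,0,0,0,-1]],
])

```text
t: 18.23
eef_pos: [0.5533, -0.2263, 0.2013]
eef_rot: [-0.67, -0.242, -0.166, 0.682]
ft_force: [5.7, -1.8, 15.0]
grip_width: 0.0082
```

Run:
```python
from place import *
leg(F,5);print("F tool",np.round(R.T@s['ft_force'],1))
```

```text
t18.23 p [ 0.5533 -0.2263  0.2013] q [-0.018  0.302  0.576  2.111 -1.121  0.527  1.54 ] F [ 5.7 -1.8 15. ] w0.0082
 x [0.828 0.097 0.552]  y [ 0.551  0.048 -0.833]  z [-0.107  0.994 -0.014] tiltdeg 33.5 az 5.0
[ 0.5535 -0.2222  0.2037] 1 [ 1.93 -1.65  4.01] tot [ 1.9 -1.7  4. ]
F tool [12.8 -9.4 -2.6]
```

Call:
play_rows([
  [[0,0,0,0,-0.7],[0,0,0,0,-0.6],[0,0,0,0,-0.5],[0,0,0,0,-0.4],[0,0,0,0,-0.4]],
])

```text
t: 18.65
eef_pos: [0.5507, -0.2254, 0.1982]
eef_rot: [-0.67, -0.24, -0.164, 0.684]
ft_force: [0.2, -0.2, 0.6]
grip_width: 0.0259
```

Run:
```python
from place import *
print("F tool",np.round(R.T@s['ft_force'],1))
cv2.imwrite('pics/wrist18.png',imaging.capture('wrist')[:,:,::-1]);cv2.imwrite('pics/side18.png',imaging.capture('side')[:,:,::-1])
crop('pics/side18.png','pics/b.png',200,150,100,100,5)
```

```text
t18.65 p [ 0.5507 -0.2254  0.1982] q [-0.018  0.303  0.576  2.115 -1.119  0.528  1.54 ] F [ 0.2 -0.2  0.6] w0.0259
 x [0.831 0.097 0.547]  y [ 0.545  0.049 -0.837]  z [-0.108  0.994 -0.012] tiltdeg 33.2 az 5.2
F tool [ 0.5 -0.4 -0.2]
```

View pics/wrist18.png

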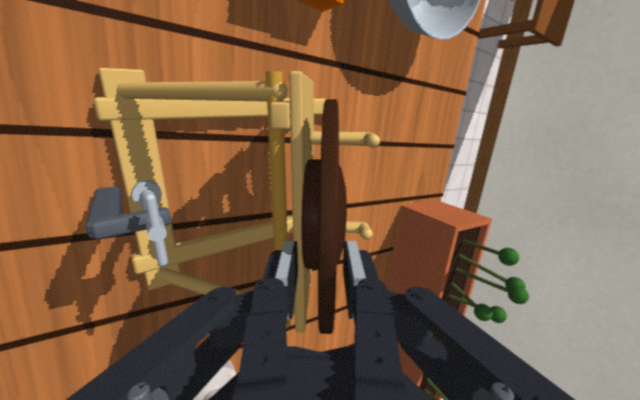

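View pics/b.png

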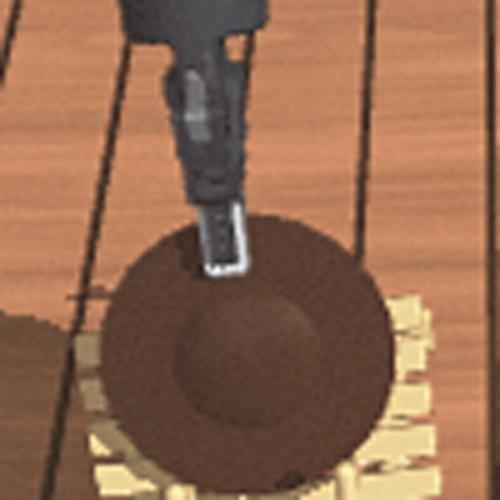

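Call:
play_rows([
  [[2,0,0,0,-0.3],[2,0,0,0,-0.2],[0,-4,0,0,-0.2],[0,-8,0,0,-0.2],[0,-15,0,0,-0.2],[0,-25,0,0,-0.2],[0,-30,0,0,-0.2],[0,-30,0,0,-0.2],[0,-20,0,0,-0.2],[0,0,0,0,-0.2]],
])

```text
t: 19.58
eef_pos: [0.4813, -0.233, 0.3149]
eef_rot: [-0.67, -0.241, -0.166, 0.683]
ft_force: [0.6, -1.4, 0.6]
grip_width: 0.0343
```

Run:
```python
from place import *
for nn in ('side','scene','wrist'): cv2.imwrite('pics/%s19.png'%nn,imaging.capture(nn)[:,:,::-1])
T=np.eye(4);T[:3,0]=-u;T[:3,2]=n;T[:3,1]=np.cross(n,-u);T[:3,3]=S
ovl('pics/side19.png','side','pics/a.png',(195,160,100,100),4,[T]);ovl('pics/scene19.png','scene','pics/b.png',(250,220,100,100),4,[T])
cv2.imwrite('pics/o19.png',np.hstack([cv2.imread('pics/a.png'),cv2.imread('pics/b.png')]))
```

```text
t19.58 p [ 0.4813 -0.233   0.3149] q [-0.159 -0.024  0.733  2.118 -0.573  0.644  1.083] F [ 0.6 -1.4  0.6] w0.0343
 x [0.828 0.096 0.552]  y [ 0.55   0.048 -0.834]  z [-0.106  0.994 -0.013] tiltdeg 33.5 az 5.0
```

View pics/o19.png

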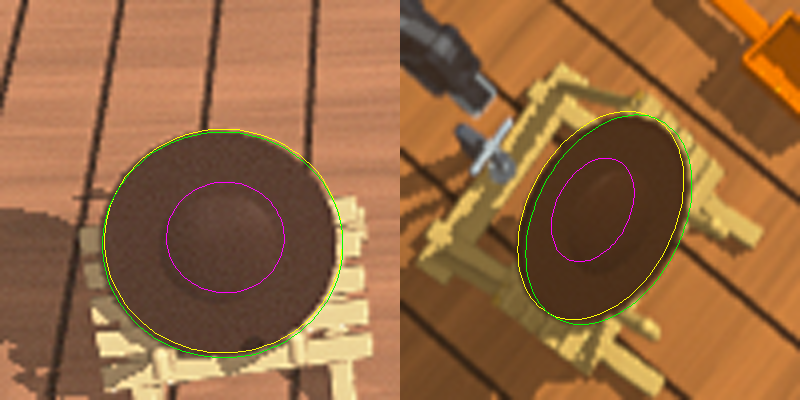

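View pics/wrist19.png

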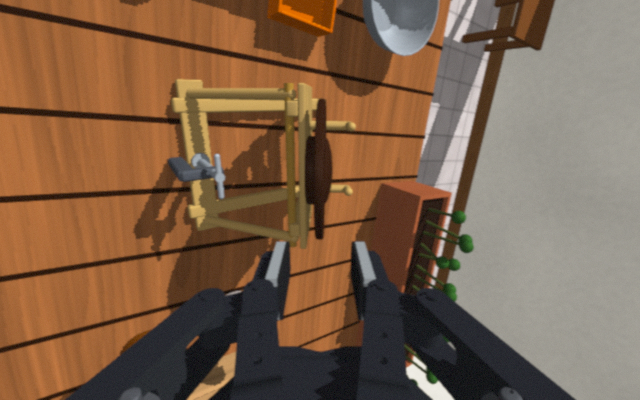

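View pics/scene19.png

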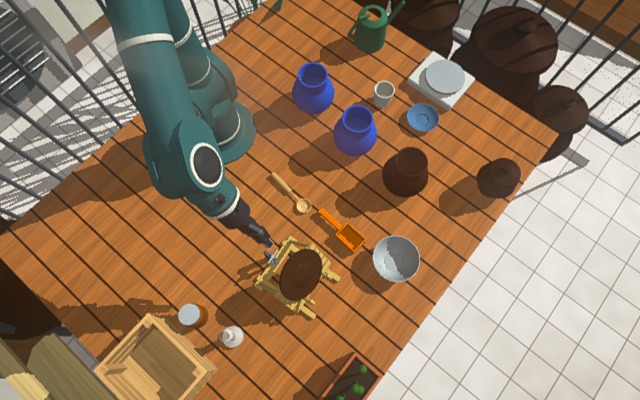

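```bash
python3 -c "
from cell import arm
print(arm.close_job())"
```

```text
the job is handed in; nothing more can be done
None
```

The jar is open and its lid is standing in the bamboo rack. I handed the job in at about 19.8 s of the 58 s allowed.

**How it went**
- The moves only allow a turn about the tool's own axis. To tilt the gripper 33° forward I pushed the arm to the edge of its reach, where it leans outward, and that tilt stayed for the rest of the job.
- I put the rear finger under the lid's near edge and tipped it to about 50° while the far side rested on the jar. Then I pinched the flange, lifted the lid clear and carried it to the rack.
- I lowered it until the force readings showed the edge on the pegs and the underside against the slats, then opened the fingers.

**Last checks**
- After release the force was about 0 N and the lid stayed put as the gripper backed away.
- In the scene and side pictures, the lid's outline matches the computed seat position to within a few millimetres.
- The highest force readings at my checks were about 29 N at first peg contact and 23 N against the panel. Readings came only at the end of each move.
- In the last scene picture, the bowl, scoop, spoon, cup, dish, pepper jar and blue jars look unmoved.

**Not checked or slightly off**
- I never picked out the clear tamper in any picture. No unexpected force showed up, but I can't confirm its position visually.
- At first contact the lid pushed a few newtons sideways on one peg. I moved it about 3 mm to even that out before letting go.

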